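# Load the disc magazine of the probe test stage and step it to its marks

## Robot

A 6-joint arm with a two-finger parallel gripper is mounted at the origin on the work surface. World frame = base frame: x ahead of the robot, y to its left, z up, the work surface at z = 0. Lengths are in m, angles in degrees, forces in N, time in s.
With the tool pointing down it reaches from about 0.3 to 0.75 m from the base axis. Payload 8.5 kg.
Tool frame: the origin (TCP) lies on the mounting face of the last link; the fingertips stand 173 mm ahead of it and the grasp point (between the pads) lies 155 mm ahead of it (env.tips_ahead is the distance from the TCP to the fingertips, in m); z points along the fingers, x is the direction in which the jaws open and shut, and the axes are right-handed (so a half turn about z gives the same grasp; the last joint's range is limited). The gripper opens to 85 mm and grips with 20 to 120 N. Pads are 22 mm wide; open, the fingers measure 114 mm over their backs; the gripper's body (76 mm by 85 mm) begins 54 mm behind the grasp point. The pads swing forward as they close: fully open they stand 13 mm farther back than shut.
Start: joints at [-88.425, 21.807, 74.336, -0, 83.858, -12.336], TCP at [0.132, -0.534, 0.405] pointing down, gripper open.
Joint ranges: [-178.18, 178.18], [-50.72, 133.34], [12.68, 142.11], [-81.47, 261.47], [9.98, 163.14], [-165.26, 165.26]. Speed limits (degrees/s): [136.94, 136.94, 180, 180, 180, 180].

## Interface

Orientations are given as a 3x3 rotation matrix whose columns are the frame's x, y, z axes.
In Python, from rig import env gives the robot as it stands. The module is installed in compiled form; this text tells all that it offers.
- The arm moves only by the tool step_arm, never from a script. Its argument "increments" is a list of rows, each an object of numbers: "x", "y", "z": the shift along the tool's x, y, z in cm; "wx", "wy", "wz": the turn, a rotation vector about the tool's x, y, z in rad; "gripper": the finger opening in cm, from 0 to 8.54. A call has 1 to 20 rows; each row shifts and turns the commanded pose from where the row before left it, along the tool's axes as they then stand; what a row does not reach is not made up. A row lasts 1/10 s, in which the tool goes at most 50 mm and 8.59 degrees, less where a joint would pass 70% of its speed; a pose out of reach is approached as far as the arm can. A call with a gripper value outside its range is refused whole. The fingers move at their own pace and stop on an object; "newtons" is the grip in N (left out, the last holds). Time passes only in rows, so rows that do not move let the fingers close. It gives the time, the measured TCP pose, the force and the opening at its end, in the units of the state.
- env.observe(): the state, without advancing time (a new reading comes with each control period).
- env.get_image(name): name is "scene" or "top" or "wrist"; returns a dict with "color" (400x640x3 uint8, blue, green, red), "camera_matrix" (3x3 intrinsics, pixels), "rvec" (rotation vector, rad) and "tvec" (3), from world to camera coordinates, as OpenCV has them. Camera axes: x right, y down, z forward; pixel columns grow to the right and rows downward; lengths in m; the calibration is good to about 2 mm. The wrist camera is an equidistant fisheye: a pixel r from the principal point sees the ray r / f radians off the axis. A picture is of the moment at which its call begins. There is no depth.
- env.close_job(): hands the job in, once; it reports no verdict.
The state is a dict: "time_s": time; "q": joint angles; "qvel": joint speeds; "joint_efforts": joint torques, N m; "position": TCP position; "tool_rot": TCP orientation; "ft_force": force on the tool from outside, world axes, zero at the start; "wrist_torque": the same for the moment, N m; "grip_width": finger opening in m.
Only numpy, scipy, OpenCV 4.12 (cv2) and the standard library are available. Lean on these libraries where they do the work, as an engineer would, in place of code of your own. Each camera call takes 0.05 s, during which the arm holds its last target. There are 200 camera calls.

## Task

Get the probe test stage ready: first slide its carrier by the knob until the fixed pointer stands over the middle of the ring mark and let it stand there a second, then load every disc that lies on the table into the spring-fed magazine on the carrier, pushing each down until the catches snap over it. When all discs are in, step the carrier so that the pointer stands over the middle of the square mark, let it stand there a second, then step it to the middle of the triangle mark and leave it there, with the discs still in the magazine and the other things on the table left alone.

Things in the scene. Friction and masses are not known exactly. Their poses are not given: they have to be found in the camera images.
- disc1: one of up to six equal aluminium discs, 44 mm diameter, 8 mm thick, 33 g, plain and the same on both faces, lying flat on the blue cloth-covered part of the table (top at z = 0); origin at the disc's centre, z is its axis (None if absent)
- disc2: one of up to six equal aluminium discs, 44 mm diameter, 8 mm thick, 33 g, plain and the same on both faces, lying flat on the blue cloth-covered part of the table (top at z = 0); origin at the disc's centre, z is its axis (None if absent)
- disc3: one of up to six equal aluminium discs, 44 mm diameter, 8 mm thick, 33 g, plain and the same on both faces, lying flat on the blue cloth-covered part of the table (top at z = 0); origin at the disc's centre, z is its axis (None if absent)
- disc4: one of up to six equal aluminium discs, 44 mm diameter, 8 mm thick, 33 g, plain and the same on both faces, lying flat on the blue cloth-covered part of the table (top at z = 0); origin at the disc's centre, z is its axis (None if absent)
- disc5: one of up to six equal aluminium discs, 44 mm diameter, 8 mm thick, 33 g, plain and the same on both faces, lying flat on the blue cloth-covered part of the table (top at z = 0); origin at the disc's centre, z is its axis (None if absent)
- disc6: one of up to six equal aluminium discs, 44 mm diameter, 8 mm thick, 33 g, plain and the same on both faces, lying flat on the blue cloth-covered part of the table (top at z = 0); origin at the disc's centre, z is its axis (None if absent)
- magazine (a point): on the axis of the spring-fed disc magazine standing on the carrier, level with the flat undersides of its two catches, 109 mm above the table; z up, x, y along the carrier's sides. Discs go in from above with 1.5 mm play, and fingers beside a disc have room on the +x and -x sides, down to the white plate 63 mm below. Holds six discs, held up against the catches by the spring
- post (a point): top of one of the magazine's four round-topped steel guide posts, 8 mm diameter, 16 mm above magazine. Posts stand at x = +-16, y = +-22.5 mm from the magazine's axis, so 37 mm is clear between posts on the open +x and -x sides
- catch (a point): middle of the nose underside of the +y catch (its twin is on the -y side). Catches are 10 mm wide, slope up and outward to 12 mm above this point, and reach 4 mm in over a disc's edge; a disc pushed straight down parts them, and they snap over it once its upper face is at or below magazine. Grey housings behind them reach 44 mm from the axis and 7 mm above this point
- follower (a joint): how far the magazine's black spring follower (36 mm disc under the stack) is pressed down, m, 0 to 0.051. At 0 (empty) its top is 1 mm below magazine; n seated discs give about 0.008 n - 0.001. Spring 3.6 N at 0, plus 80 N/m; with the catches a push of about 8 to 15 N is needed
- knob (a point): centre of the top of the carrier's upright black knob: head 20 mm diameter, 22 mm high, on a 16 mm stem 20 mm high, 92 mm from the magazine's axis towards its -y; top 88 mm above the table
- plate (a point): centre of the top of the carrier's white plate, 130 (x) x 270 (y) x 10 mm, top 46 mm above the table. Pulled by the knob, the carrier slides horizontally along its x and y on crossed slides without turning, about 90 mm each way from stop to stop; slides resist with 2.5 N each and stay where left
- pointer_tip (a point): tip of the fixed steel needle hanging over the carrier's marked end, 49 mm above the table, 3 mm above the plate. Its 12 mm bar, top 144 mm above the table, runs from above the tip along this frame's +y (away from the magazine) to a post; x, y of this frame are the slide directions
- mark_ring (a point): centre of the ring-shaped mark (loading mark) on the plate, outline 20 mm across, 14 mm inside; nearest the plate's end far from the knob; frame axes as magazine
- mark_square (a point): centre of the square mark on the plate, 20 mm outside, 14 mm inside; on the robot's side of the plate (the plate's -x half)
- mark_triangle (a point): centre of the triangular mark on the plate, sides about 31 mm, 14 mm circle inside; on the half of the plate away from the robot (+x)
- gel_bottle: white gel bottle, standing, 56 mm across, 170 mm tall; origin at the centre of its underside, z up its axis; a bystander, leave alone
- probe: white hand probe lying flat, about 130 mm long (own x, head at +x), 56 mm wide, 24 mm high; origin on the underside 50 mm behind the head's near end; a bystander, leave alone
- clip: small grey plastic clip lying flat among the discs, about 40 x 18 mm, 12 mm high; origin at its underside; a bystander, leave alone
- gauge_block: steel block lying flat among the discs, 36 (own x) x 20 x 20 mm; origin at the centre of its underside; a bystander, leave alone
- pot: open steel pot, standing, 76 mm across, 60 mm tall; origin at the centre of its underside, z up; a bystander, leave alone
- screwdriver: screwdriver lying on the table off to the robot's left; a bystander, leave alone
There are look-alikes about, which are no part of the job. What is shaped like the disc5 but purple or red is not meant. Leave any pink look-alike of the disc2 alone.

How it is judged:
By the outcome, as a careful person would: the job done as asked, in the order asked, and still so for the second after the job is handed in, with the robot touching nothing.
Of disc1, disc2, disc3, disc4, disc5, disc6 only 4 to 6 are there at a start; the rules pass over those that are not, and their reading is None.
At some moment in a run one of disc1, disc2, disc3, disc4, disc5, disc6 may be knocked a few centimetres aside while the robot is not near it.
It also fails if it takes over 210 s, if anything falls off the work surface, if the arm or the gripper's body presses on something with over 40 N, if the wrist force passes 120 N, or if a joint passes its speed limit or range.

## Working session

There is one attempt and no reset: what is moved stays moved. The work goes in short steps, Python scripts to look and compute and a tool call to move; the robot and the scene stay as the last step left them, time stands still between calls to the robot, and variables do not carry over. Pictures are saved under pics/ and viewed, about 12 in all and at most 16, crops included, and the job is handed in when it is done.

Besides the shell and the picture viewer there is one more tool, called after "Request:" in YAML: its name, and indented under it one key for each argument. step_arm: Moves the arm, as the interface text tells. Its arguments: {"type":"object","properties":{"increments":{"type":"array"},"newtons":{"type":"number"}},"required":["increments"]}

```bash
mkdir -p pics; cat > h.py <<'E'
import numpy as np, cv2
from rig import env
def cam(name):
    d=env.get_image(name); d['R']=cv2.Rodrigues(np.array(d['rvec'],float))[0]; d['t']=np.array(d['tvec'],float).ravel(); d['K']=np.array(d['camera_matrix'],float); d['name']=name; return d
def ray(d,uv):
    K=d['K']; x=(uv[0]-K[0,2])/K[0,0]; y=(uv[1]-K[1,2])/K[1,1]
    if d['name']=='wrist':
        r=np.hypot(x,y); s=np.sin(r)/r if r>1e-9 else 1; v=np.array([x*s,y*s,np.cos(r)])
    else: v=np.array([x,y,1.])
    return -d['R'].T@d['t'], d['R'].T@(v/np.linalg.norm(v))
def onz(d,uv,z):
    c,v=ray(d,uv); return c+v*(z-c[2])/v[2]
def tri(*obs):
    A=np.zeros((3,3));b=np.zeros(3)
    for d,uv in obs:
        c,v=ray(d,uv);P=np.eye(3)-np.outer(v,v);A+=P;b+=P@c
    p=np.linalg.solve(A,b); res=[np.linalg.norm((np.eye(3)-np.outer(ray(d,uv)[1],ray(d,uv)[1]))@(p-ray(d,uv)[0])) for d,uv in obs]
    return p,res
def proj(d,p):
    v=d['R']@np.array(p,float)+d['t']; K=d['K']
    if d['name']=='wrist':
        r=np.arctan2(np.hypot(v[0],v[1]),v[2]); n=np.hypot(v[0],v[1])+1e-12; x,y=v[0]/n*r,v[1]/n*r
    else: x,y=v[0]/v[2],v[1]/v[2]
    return np.array([K[0,0]*x+K[0,2],K[1,1]*y+K[1,2]])
def save(d,fn): cv2.imwrite('pics/'+fn+'.png',d['color'])
E
python3 - <<'E'
from h import *
s=env.observe(); print({k:np.round(v,3).tolist() for k,v in s.items()})
for n in('scene','top','wrist'):
    d=cam(n); save(d,n+'0'); print(n,d['K'].round(1).tolist(),(-d['R'].T@d['t']).round(3),d['R'][2].round(3))
a=cv2.imread('pics/scene0.png')
E
```

```text
{'time_s': 0.0, 'q': [-88.425, 21.839, 74.386, -0.001, 83.859, -12.337], 'qvel': [0.058, -0.135, -0.041, 0.063, 0.01, -0.042], 'joint_efforts': [0.0, -44.846, -23.127, -0.0, 0.005, 0.0], 'position': [0.132, -0.534, 0.404], 'tool_rot': [[0.24, -0.971, -0.0], [-0.971, -0.24, 0.001], [-0.001, -0.0, -1.0]], 'ft_force': [0.251, 0.35, -0.003], 'wrist_torque': [0.031, -0.008, 0.003], 'grip_width': 0.085}
scene [[436.9, 0.0, 315.4], [0.0, 436.9, 206.2], [0.0, 0.0, 1.0]] [1.334 0.335 0.888] [-0.707 -0.262 -0.657]
top [[402.1, 0.0, 322.4], [0.0, 402.1, 195.1], [0.0, 0.0, 1.0]] [0.35  0.007 1.148] [ 0.146  0.017 -0.989]
wrist [[309.7, 0.0, 315.4], [0.0, 309.7, 203.1], [0.0, 0.0, 1.0]] [ 0.2   -0.518  0.373] [-0.268 -0.065 -0.961]
```

View pics/top0.png

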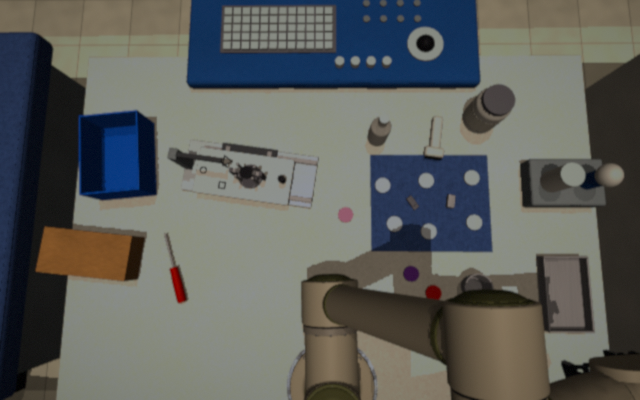

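View pics/scene0.png

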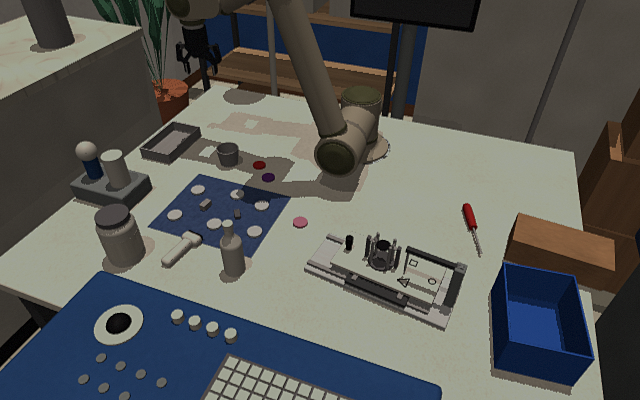

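The top view shows six pale discs on the blue cloth, near (383,185), (426,180), (472,177), (395,223), (429,231) and (474,222). The carrier is around (183–318, 140–207) with its knob at (282,179) and the ring mark near (203,170). In the scene view the magazine is at (383,250), the knob at (349,242) and the marks at (412–432, 262–282).

```bash
python3 - <<'E'
from h import *
t=cam('top'); s=cam('scene')
a=cv2.resize(t['color'][130:216,160:328],None,fx=4.7,fy=4.7,interpolation=cv2.INTER_CUBIC)[:290,:790]
a=cv2.resize(t['color'][135:215,165:325],(800,400),interpolation=cv2.INTER_CUBIC)
b=cv2.resize(s['color'][225:335,300:475],(795,500),interpolation=cv2.INTER_CUBIC)
cv2.imwrite('pics/topc.png',a);cv2.imwrite('pics/scenec.png',b)
def discs(d,roi,z=0.008):
    c=d['color'];hsv=cv2.cvtColor(c,cv2.COLOR_BGR2HSV); x0,y0,x1,y1=roi
    m=((hsv[...,1]<70)&(hsv[...,2]>110)).astype(np.uint8); mm=np.zeros_like(m);mm[y0:y1,x0:x1]=m[y0:y1,x0:x1]
    n,l,st,ce=cv2.connectedComponentsWithStats(mm)
    return [(ce[i].round(1),st[i,4],hsv[int(ce[i][1]),int(ce[i][0])]) for i in range(1,n) if 40<st[i,4]<600]
T=discs(t,(373,157,490,248));S=discs(s,(150,170,290,262))
for u in T: print('T',u,onz(t,u[0],.008).round(4))
for u in S: print('S',u,onz(s,u[0],.008).round(4))
for u in T:
    p=onz(t,u[0],.008); v=min(S,key=lambda w:np.linalg.norm(onz(s,w[0],.008)-p)); print(tri((t,u[0]),(s,v[0])))
E
```

```text
T (array([488.5, 171.1]), np.int32(64), array([ 84,  10, 124], dtype=uint8)) [ 0.5896 -0.4503  0.008 ]
T (array([471.7, 177.2]), np.int32(175), array([ 55,  11, 144], dtype=uint8)) [ 0.5717 -0.4015  0.008 ]
T (array([426., 180.]), np.int32(181), array([ 75,   7, 145], dtype=uint8)) [ 0.5631 -0.2707  0.008 ]
T (array([382.4, 184.7]), np.int32(176), array([105,  10, 147], dtype=uint8)) [ 0.5491 -0.1457  0.008 ]
T (array([450.7, 200.4]), np.int32(55), array([ 11,  33, 124], dtype=uint8)) [ 0.5043 -0.3389  0.008 ]
T (array([474. , 221.9]), np.int32(185), array([ 54,   9, 143], dtype=uint8)) [ 0.4434 -0.4018  0.008 ]
T (array([393.7, 222.3]), np.int32(160), array([103,  12, 148], dtype=uint8)) [ 0.4412 -0.1759  0.008 ]
T (array([431.2, 229.5]), np.int32(97), array([ 75,   7, 139], dtype=uint8)) [ 0.4214 -0.2809  0.008 ]
S (array([286.6, 177.5]), np.int32(52), array([ 38,  27, 169], dtype=uint8)) [ 0.2864 -0.1564  0.008 ]
S (array([197.4, 188.9]), np.int32(97), array([ 16,  21, 158], dtype=uint8)) [ 0.4447 -0.3986  0.008 ]
S (array([234. , 193.6]), np.int32(47), array([ 20,  19, 162], dtyp
[... 917 characters left out ...]
 -0.26371248,  0.00768897]), [np.float64(0.007405674100042309), np.float64(0.00740567410004226)])
(array([ 0.54906522, -0.14519324,  0.00612416]), [np.float64(0.0008318041161023154), np.float64(0.0008318041161022274)])
(array([ 0.50255573, -0.33443529,  0.06633928]), [np.float64(0.013873500811056032), np.float64(0.013873500811056056)])
(array([ 0.44310137, -0.40124232,  0.00637937]), [np.float64(0.0011166943870083228), np.float64(0.0011166943870082112)])
(array([ 0.44105259, -0.17535245,  0.00590992]), [np.float64(0.0009405241000845407), np.float64(0.0009405241000845335)])
(array([ 0.42122411, -0.28056752,  0.00574216]), [np.float64(0.0008938347148786418), np.float64(0.0008938347148785223)])
```

View pics/topc.png

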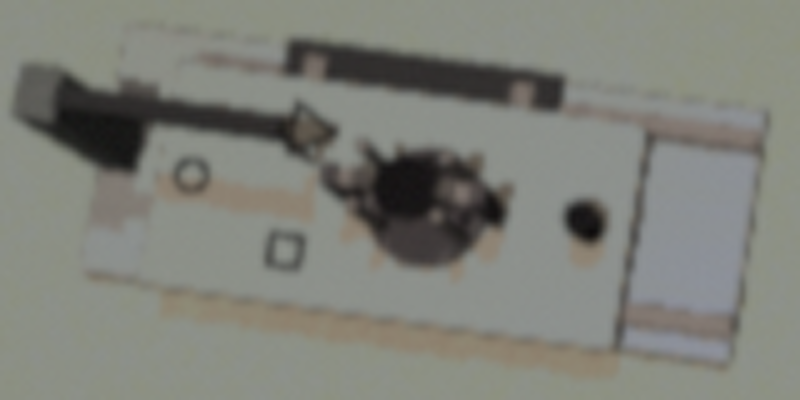

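View pics/scenec.png

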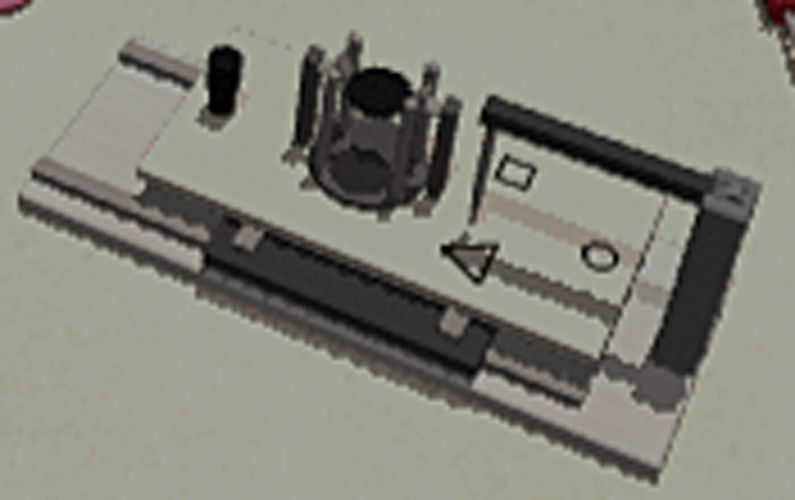

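topc shows the ring at (192,175), square at (285,251), triangle at (310,130) partly under the bar, and knob head at (584,219). scenec shows the ring at (600,256), square at (516,173), triangle at (474,259), needle tip near (473,225) and knob top at (225,53).

```bash
python3 - <<'E'
from h import *
t=cam('top'); s=cam('scene')
T=lambda u:(t,(165+u[0]/5-.4,135+u[1]/5-.4)); S=lambda u:(s,(300+u[0]*175/795-.4,225+u[1]*.22-.4))
for n,a,b in [('ring',(192,175),(600,256)),('sq',(285,251),(516,173)),('tri',(316,130),(474,259)),('knob',(581,217),(225,53)),('bar end',(296,122),(488,103)),]:
    p,r=tri(T(a),S(b)); print(n,p.round(4),np.round(r,4), onz(*T(a),.046).round(4),onz(*S(b),.046).round(4))
print('tip',onz(*S((473,225)),.049).round(4),'knobz88',onz(*T((581,217)),.088),onz(*S((225,53)),.088))
a,b=onz(*T((150,276)),.041),onz(*T((615,350)),.041);print('edge',a,b,np.degrees(np.arctan2(-(a-b)[0],(a-b)[1])))
a,b=onz(*S((137,173)),.046),onz(*S((600,357)),.046);print('edge',a,b,np.degrees(np.arctan2(-(b-a)[0],(b-a)[1])))
E
```

```text
ring [0.5844 0.3635 0.0428] [0.0009 0.0009] [0.5839 0.3615 0.046 ] [0.5868 0.3642 0.046 ]
sq [0.5411 0.3091 0.0426] [0.0009 0.0009] [0.5407 0.3072 0.046 ] [0.5439 0.3101 0.046 ]
tri [0.6104 0.2974 0.0409] [0.0035 0.0035] [0.6099 0.2926 0.046 ] [0.6133 0.3009 0.046 ]
knob [0.5524 0.1378 0.0874] [0.0008 0.0008] [0.5605 0.1421 0.046 ] [0.5117 0.1284 0.046 ]
bar end [0.591  0.2846 0.1391] [0.0056 0.0056] [0.6145 0.3041 0.046 ] [0.4958 0.2842 0.046 ]
tip [0.5927 0.2955 0.049 ] knobz88 [0.55247369 0.13690944 0.088     ] [0.55269309 0.13869676 0.088     ]
edge [0.52712489 0.38393834 0.041     ] [0.48639253 0.12217214 0.041     ] -8.844630955703275
edge [0.62052087 0.11060165 0.046     ] [0.65358256 0.37515783 0.046     ] -7.123345094709244
```

Request:
step_arm:
  increments:
    - {"x": -2.9, "y": -3.0}
    - {"x": -2.9, "y": -3.0}
    - {"x": -2.9, "y": -3.0}
    - {"x": -2.9, "y": -3.0}
    - {"x": -2.9, "y": -3.0}
    - {"x": -2.9, "y": -3.0}
    - {"x": -2.9, "y": -3.0}
    - {"x": -2.9, "y": -3.0}
    - {"x": -2.9, "y": -3.0}
    - {"x": -2.9, "y": -3.0}
    - {"x": -2.9, "y": -3.0}
    - {"x": -2.9, "y": -3.0}
    - {"x": -2.9, "y": -3.0}
    - {"x": -2.9, "y": -3.0}
    - {"x": -2.9, "y": -3.0}
    - {"x": -2.9, "y": -3.0}
    - {"x": -2.9, "y": -3.0}
    - {"x": -2.9, "y": -3.0}
    - {"x": -2.9, "y": -3.0}

```text
invalid input at $.increments[0]: expected keys x, y, z, wx, wy, wz, gripper
```

Request:
step_arm:
  increments:
    - {"wz": -0.118}
    - {"wz": -0.118}
    - {"wz": -0.118}
    - {"wz": -0.118}
    - {"wz": -0.118}
    - {"wz": -0.118}
    - {"wz": -0.118}
    - {"wz": -0.118}
    - {"wz": -0.118}
    - {"wz": -0.118}
    - {"gripper": 5.0}
    - {"gripper": 5.0}
    - {"gripper": 5.0}
    - {"gripper": 5.0}

```text
invalid input at $.increments[0]: expected keys x, y, z, wx, wy, wz, gripper
```

```bash
python3 - <<'E'
from h import *
s=env.observe(); print({k:np.round(s[k],4).tolist() for k in('time_s','q','position','tool_rot','ft_force','grip_width')})
d=cam('wrist'); cv2.imwrite('pics/w1.png',cv2.resize(d['color'],(800,500),interpolation=cv2.INTER_CUBIC)); np.save('w1.npy',d,allow_pickle=True)
for n,p in dict(knob=(.5525,.138,.088),ring=(.585,.3635,.046),sq=(.542,.3085,.046),tip=(.5927,.2955,.049),mag=(.566,.229,.109)).items(): print(n,(proj(d,p)*1.25).round(1))
E
```

```text
{'time_s': 0.35, 'q': [-88.4233, 21.8156, 74.3461, -0.0009, 83.8569, -12.3355], 'position': [0.1322, -0.5339, 0.4046], 'tool_rot': [[0.2404, -0.9707, -0.0], [-0.9707, -0.2404, 0.0003], [-0.0003, -0.0001, -1.0]], 'ft_force': [-0.0392, -0.4385, 0.1881], 'grip_width': 0.086}
knob [  14.5 -131.5]
ring [ -22.6 -103.5]
sq [-19.4 -91.5]
tip [  -5.9 -117.3]
mag [ -17.5 -126. ]
```

View pics/w1.png

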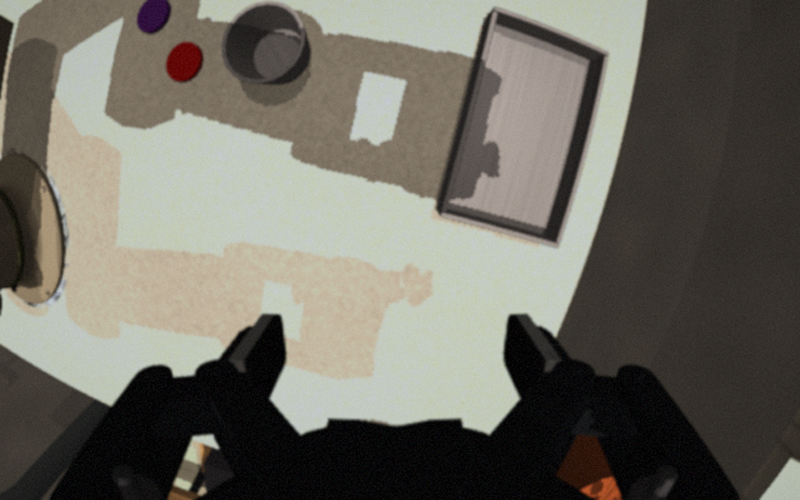

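This wrist view is of the start place, because the moves were refused. It shows the open fingers at (265,340) and (525,340), with the pot and the purple and red look-alikes at the top left. Every row needs all the keys.

Request:
step_arm:
  increments:
    - {"x": -2.9, "y": -3.0, "z": 0, "wx": 0, "wy": 0, "wz": 0, "gripper": 5}
    - {"x": -2.9, "y": -3.0, "z": 0, "wx": 0, "wy": 0, "wz": 0, "gripper": 5}
    - {"x": -2.9, "y": -3.0, "z": 0, "wx": 0, "wy": 0, "wz": 0, "gripper": 5}
    - {"x": -2.9, "y": -3.0, "z": 0, "wx": 0, "wy": 0, "wz": 0, "gripper": 5}
    - {"x": -2.9, "y": -3.0, "z": 0, "wx": 0, "wy": 0, "wz": 0, "gripper": 5}
    - {"x": -2.9, "y": -3.0, "z": 0, "wx": 0, "wy": 0, "wz": 0, "gripper": 5}
    - {"x": -2.9, "y": -3.0, "z": 0, "wx": 0, "wy": 0, "wz": 0, "gripper": 5}
    - {"x": -2.9, "y": -3.0, "z": 0, "wx": 0, "wy": 0, "wz": 0, "gripper": 5}
    - {"x": -2.9, "y": -3.0, "z": 0, "wx": 0, "wy": 0, "wz": 0, "gripper": 5}
    - {"x": -2.9, "y": -3.0, "z": 0, "wx": 0, "wy": 0, "wz": 0, "gripper": 5}
    - {"x": -2.9, "y": -3.0, "z": 0, "wx": 0, "wy": 0, "wz": 0, "gripper": 5}
    - {"x": -2.9, "y": -3.0, "z": 0, "wx": 0, "wy": 0, "wz": 0, "gripper": 5}
    - {"x": -2.9, "y": -3.0, "z": 0, "wx": 0, "wy": 0, "wz": 0, "gripper": 5}
    - {"x": -2.9, "y": -3.0, "z": 0, "wx": 0, "wy": 0, "wz": 0, "gripper": 5}
    - {"x": -2.9, "y": -3.0, "z": 0, "wx": 0, "wy": 0, "wz": 0, "gripper": 5}
    - {"x": -2.9, "y": -3.0, "z": 0, "wx": 0, "wy": 0, "wz": 0, "gripper": 5}
    - {"x": -2.9, "y": -3.0, "z": 0, "wx": 0, "wy": 0, "wz": 0, "gripper": 5}
    - {"x": -2.9, "y": -3.0, "z": 0, "wx": 0, "wy": 0, "wz": 0, "gripper": 5}
    - {"x": -2.9, "y": -3.0, "z": 0, "wx": 0, "wy": 0, "wz": 0, "gripper": 5}
  newtons: 40

```text
time_s: 2.3
position: [0.5537, 0.1398, 0.4047]
tool_rot: [[0.241, -0.971, 0.0], [-0.971, -0.241, -0.0], [0.0, -0.0, -1.0]]
ft_force: [0.4, -1.3, 1.1]
grip_width: 0.0504
```

Request:
step_arm:
  increments:
    - {"x": 0, "y": 0, "z": 0, "wx": 0, "wy": 0, "wz": -0.118, "gripper": 5}
    - {"x": 0, "y": 0, "z": 0, "wx": 0, "wy": 0, "wz": -0.118, "gripper": 5}
    - {"x": 0, "y": 0, "z": 0, "wx": 0, "wy": 0, "wz": -0.118, "gripper": 5}
    - {"x": 0, "y": 0, "z": 0, "wx": 0, "wy": 0, "wz": -0.118, "gripper": 5}
    - {"x": 0, "y": 0, "z": 0, "wx": 0, "wy": 0, "wz": -0.118, "gripper": 5}
    - {"x": 0, "y": 0, "z": 0, "wx": 0, "wy": 0, "wz": -0.118, "gripper": 5}
    - {"x": 0, "y": 0, "z": 0, "wx": 0, "wy": 0, "wz": -0.118, "gripper": 5}
    - {"x": 0, "y": 0, "z": 0, "wx": 0, "wy": 0, "wz": -0.118, "gripper": 5}
    - {"x": 0, "y": 0, "z": 0, "wx": 0, "wy": 0, "wz": -0.118, "gripper": 5}
    - {"x": 0, "y": 0, "z": 0, "wx": 0, "wy": 0, "wz": -0.118, "gripper": 5}
    - {"x": 0, "y": 0, "z": 0, "wx": 0, "wy": 0, "wz": 0, "gripper": 5}
    - {"x": 0, "y": 0, "z": 0, "wx": 0, "wy": 0, "wz": 0, "gripper": 5}

```text
time_s: 3.5
position: [0.5531, 0.138, 0.4047]
tool_rot: [[0.989, -0.151, -0.0], [-0.151, -0.989, 0.0], [-0.0, -0.0, -1.0]]
ft_force: [-0.1, 0.2, -1.7]
grip_width: 0.0502
```

```bash
python3 - <<'E'
from h import *
s=env.observe(); print({k:np.round(s[k],4).tolist() for k in('time_s','q','position','tool_rot','ft_force','grip_width')})
d=cam('wrist'); cv2.imwrite('pics/w2.png',cv2.resize(d['color'],(800,500),interpolation=cv2.INTER_CUBIC)); np.save('w2.npy',d,allow_pickle=True)
for n,p in dict(knob=(.5525,.138,.088),ring=(.585,.3635,.046),sq=(.542,.3085,.046),tip=(.5927,.2955,.049),mag=(.566,.229,.109)).items(): print(n,(proj(d,p)*1.25).round(1))
E
```

```text
{'time_s': 3.5, 'q': [2.1148, 23.8359, 71.064, 0.0022, 85.1028, 10.7756], 'position': [0.5531, 0.138, 0.4047], 'tool_rot': [[0.9886, -0.1506, -0.0], [-0.1506, -0.9886, 0.0], [-0.0001, -0.0, -1.0]], 'ft_force': [-0.109, 0.2453, -1.7062], 'grip_width': 0.0502}
knob [393.6 238.1]
ring [391.7 -28.2]
sq [350.9  34.9]
tip [413.1  38.9]
mag [393.  112.9]
```

View pics/w2.png

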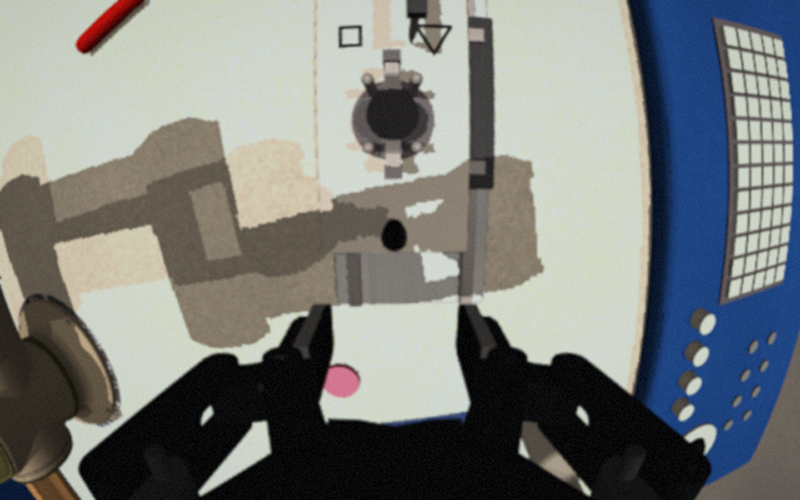

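The tool axes are parallel to the plate edges (yaw −8.7°). The square is at (349,36), the knob at (394,235) and the magazine posts at (367,80), (416,80), (366,150), (416,150). I'll go down and grip the knob.

Request:
step_arm:
  increments:
    - {"x": 0, "y": 0, "z": 1.7, "wx": 0, "wy": 0, "wz": 0, "gripper": 5}
    - {"x": 0, "y": 0, "z": 1.7, "wx": 0, "wy": 0, "wz": 0, "gripper": 5}
    - {"x": 0, "y": 0, "z": 1.7, "wx": 0, "wy": 0, "wz": 0, "gripper": 5}
    - {"x": 0, "y": 0, "z": 1.7, "wx": 0, "wy": 0, "wz": 0, "gripper": 5}
    - {"x": 0, "y": 0, "z": 1.7, "wx": 0, "wy": 0, "wz": 0, "gripper": 5}
    - {"x": 0, "y": 0, "z": 1.7, "wx": 0, "wy": 0, "wz": 0, "gripper": 5}
    - {"x": 0, "y": 0, "z": 1.7, "wx": 0, "wy": 0, "wz": 0, "gripper": 5}
    - {"x": 0, "y": 0, "z": 1.7, "wx": 0, "wy": 0, "wz": 0, "gripper": 5}
    - {"x": 0, "y": 0, "z": 1.7, "wx": 0, "wy": 0, "wz": 0, "gripper": 5}
    - {"x": 0, "y": 0, "z": 1.7, "wx": 0, "wy": 0, "wz": 0, "gripper": 5}
    - {"x": 0, "y": 0, "z": 0, "wx": 0, "wy": 0, "wz": 0, "gripper": 1.5}
    - {"x": 0, "y": 0, "z": 0, "wx": 0, "wy": 0, "wz": 0, "gripper": 1.5}
    - {"x": 0, "y": 0, "z": 0, "wx": 0, "wy": 0, "wz": 0, "gripper": 1.5}
    - {"x": 0, "y": 0, "z": 0, "wx": 0, "wy": 0, "wz": 0, "gripper": 1.5}
    - {"x": 0, "y": 0, "z": 0, "wx": 0, "wy": 0, "wz": 0, "gripper": 1.5}
    - {"x": 0, "y": 0, "z": 0, "wx": 0, "wy": 0, "wz": 0, "gripper": 1.5}

```text
time_s: 5.15
position: [0.5531, 0.138, 0.2353]
tool_rot: [[0.989, -0.148, 0.001], [-0.148, -0.989, 0.0], [0.001, -0.0, -1.0]]
ft_force: [-1.2, -0.1, 2.2]
grip_width: 0.0186
```

```bash
python3 - <<'E'
from h import *
s=env.observe(); print({k:np.round(s[k],4).tolist() for k in('time_s','position','tool_rot','ft_force','grip_width')})
p=s['position']; R=np.array(s['tool_rot'])
w=np.load('w2.npy',allow_pickle=True).item()
yaw=np.arctan2(R[1,0],R[0,0]); X=np.array([np.cos(yaw),np.sin(yaw),0]);Y=np.array([-X[1],X[0],0])
f=lambda u,z:onz(w,(u[0]/1.25-.1,u[1]/1.25-.1),z)
P=[f(u,.125) for u in((367,80),(416,80),(366,150),(416,150))]
m=np.mean(P,0);print('posts mean',m.round(4),'dy',(P[0]-P[2])@Y,(P[1]-P[3])@Y,'dx',(P[1]-P[0])@X,(P[3]-P[2])@X)
k=f((394,224),.088);print('knob guess',k.round(4),'mag-knob',(m-k)@X,(m-k)@Y)
print('sq',f((349.5,36.5),.046).round(4),'tri',f((434,38),.046).round(4))
d=cam('wrist'); cv2.imwrite('pics/w3.png',cv2.resize(d['color'],(800,500),interpolation=cv2.INTER_CUBIC)); np.save('w3.npy',d,allow_pickle=True)
E
```

```text
{'time_s': 5.15, 'position': [0.5531, 0.138, 0.2353], 'tool_rot': [[0.9891, -0.1475, 0.0011], [-0.1475, -0.9891, 0.0], [0.0011, -0.0002, -1.0]], 'ft_force': [-1.1768, -0.0999, 2.1725], 'grip_width': 0.0186}
posts mean [0.5646 0.2268 0.125 ] dy 0.045503058596829536 0.04547526003721262 dx 0.030951715925469386 0.03181015242204175
knob guess [0.5544 0.1489 0.088 ] mag-knob -0.0014288825133140044 0.07861393048885428
sq [0.5405 0.3074 0.046 ] tri [0.6104 0.2951 0.046 ]
```

View pics/w3.png

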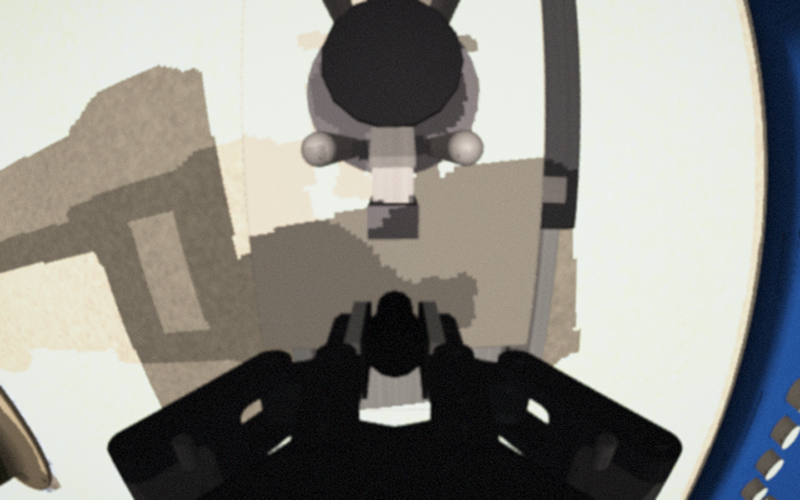

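The knob is gripped between the pads at (395,335), and the near magazine posts are at (319,148) and (466,148). Next I pull the carrier by the ring-to-tip difference, x +1.6 cm and tool y +6.7 cm.

Request:
step_arm:
  increments:
    - {"x": 0.2, "y": 0.8, "z": 0, "wx": 0, "wy": 0, "wz": 0, "gripper": 1.5}
    - {"x": 0.2, "y": 0.8, "z": 0, "wx": 0, "wy": 0, "wz": 0, "gripper": 1.5}
    - {"x": 0.2, "y": 0.8, "z": 0, "wx": 0, "wy": 0, "wz": 0, "gripper": 1.5}
    - {"x": 0.2, "y": 0.8, "z": 0, "wx": 0, "wy": 0, "wz": 0, "gripper": 1.5}
    - {"x": 0.2, "y": 0.8, "z": 0, "wx": 0, "wy": 0, "wz": 0, "gripper": 1.5}
    - {"x": 0.2, "y": 0.8, "z": 0, "wx": 0, "wy": 0, "wz": 0, "gripper": 1.5}
    - {"x": 0.2, "y": 0.8, "z": 0, "wx": 0, "wy": 0, "wz": 0, "gripper": 1.5}
    - {"x": 0.2, "y": 0.8, "z": 0, "wx": 0, "wy": 0, "wz": 0, "gripper": 1.5}
    - {"x": 0, "y": 0.3, "z": 0, "wx": 0, "wy": 0, "wz": 0, "gripper": 1.5}
    - {"x": 0, "y": 0, "z": 0, "wx": 0, "wy": 0, "wz": 0, "gripper": 1.5}
    - {"x": 0, "y": 0, "z": 0, "wx": 0, "wy": 0, "wz": 0, "gripper": 1.5}

```text
time_s: 6.3
position: [0.5592, 0.0685, 0.2353]
tool_rot: [[0.989, -0.148, 0.001], [-0.148, -0.989, -0.001], [0.001, 0.001, -1.0]]
ft_force: [-1.5, -2.9, 5.4]
grip_width: 0.0185
```

```bash
python3 - <<'E'
from h import *
s=env.observe(); print({k:np.round(s[k],4).tolist() for k in('time_s','position','tool_rot','ft_force','grip_width')})
a=cam('scene');c=a['color'][250:310,380:460];d=cam('top');e=d['color'][145:200,180:270]
im=np.vstack([cv2.resize(c,(560,420),interpolation=cv2.INTER_CUBIC)[:300],cv2.resize(e,(560,342),interpolation=cv2.INTER_CUBIC)[:290]]);cv2.imwrite('pics/c4.png',im)
E
```

```text
{'time_s': 6.3, 'position': [0.5592, 0.0685, 0.2353], 'tool_rot': [[0.989, -0.1478, 0.0011], [-0.1478, -0.989, -0.0013], [0.0013, 0.0011, -1.0]], 'ft_force': [-1.5196, -2.8705, 5.3734], 'grip_width': 0.0185}
```

View pics/c4.png

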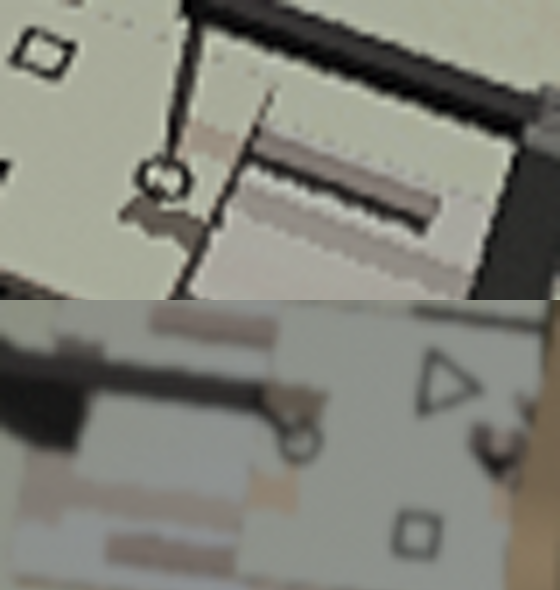

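The tip looks slightly short of the ring's middle: in the scene crop the ring is at (163,179) and the needle ends near (170,168). I'll let go, rise and measure with the wrist camera.

Request:
step_arm:
  increments:
    - {"x": 0, "y": 0, "z": 0, "wx": 0, "wy": 0, "wz": 0, "gripper": 5}
    - {"x": 0, "y": 0, "z": 0, "wx": 0, "wy": 0, "wz": 0, "gripper": 5}
    - {"x": 0, "y": 0, "z": 0, "wx": 0, "wy": 0, "wz": 0, "gripper": 5}
    - {"x": 0, "y": 0, "z": -3, "wx": 0, "wy": 0, "wz": 0, "gripper": 5}
    - {"x": 0, "y": 0, "z": -3, "wx": 0, "wy": 0, "wz": 0, "gripper": 5}
    - {"x": 0, "y": 0, "z": -3.5, "wx": 0, "wy": 0, "wz": 0, "gripper": 5}
    - {"x": 0, "y": 0, "z": -3, "wx": 0, "wy": 0, "wz": 0, "gripper": 5}
    - {"x": -2, "y": -3.6, "z": 0, "wx": 0, "wy": 0, "wz": 0, "gripper": 5}
    - {"x": -2, "y": -3.6, "z": 0, "wx": 0, "wy": 0, "wz": 0, "gripper": 5}
    - {"x": -2, "y": -3.6, "z": 0, "wx": 0, "wy": 0, "wz": 0, "gripper": 5}
    - {"x": -2, "y": -3.6, "z": 0, "wx": 0, "wy": 0, "wz": 0, "gripper": 5}
    - {"x": -2, "y": -3.6, "z": 0, "wx": 0, "wy": 0, "wz": 0, "gripper": 5}
    - {"x": 0, "y": 0, "z": 0, "wx": 0, "wy": 0, "wz": 0, "gripper": 5}
    - {"x": 0, "y": 0, "z": 0, "wx": 0, "wy": 0, "wz": 0, "gripper": 5}

```text
time_s: 7.8
position: [0.4863, 0.2628, 0.3596]
tool_rot: [[0.989, -0.146, -0.0], [-0.146, -0.989, -0.0], [-0.0, 0.0, -1.0]]
ft_force: [-0.3, -0.8, 0.7]
grip_width: 0.0503
```

```bash
python3 - <<'E'
from h import *
s=env.observe(); print({k:np.round(s[k],4).tolist() for k in('time_s','position','tool_rot','ft_force','grip_width')})
d=cam('wrist'); np.save('w5.npy',d,allow_pickle=True)
cv2.imwrite('pics/w5.png',cv2.resize(d['color'][0:320,200:626],(800,600),interpolation=cv2.INTER_CUBIC))
for p in((.5927,.2955,.049),(.566,.16,.125)):print(proj(d,p))
E
```

```text
{'time_s': 7.8, 'position': [0.4863, 0.2628, 0.3596], 'tool_rot': [[0.9893, -0.1456, -0.0001], [-0.1456, -0.9893, -0.0003], [-0.0, 0.0003, -1.0]], 'ft_force': [-0.3001, -0.8151, 0.7211], 'grip_width': 0.0503}
[422.72179057 142.83516511]
[425.70664533 317.41705272]
```

View pics/w5.png

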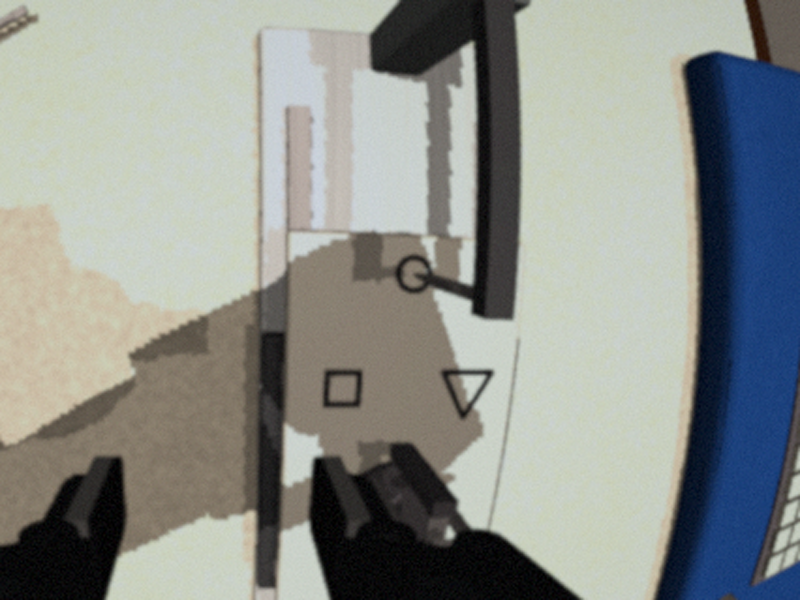

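The ring is at (413.5,273.5) and the needle tip at about (417,276) in this crop. The square is at (342,388) and the triangle at about (467,388).

```bash
cat >> h.py <<'E'
YAW=np.radians(-8.5); X=np.array([np.cos(YAW),np.sin(YAW),0]); Y=np.array([-X[1],X[0],0])
E
python3 - <<'E'
from h import *
d=np.load('w5.npy',allow_pickle=True).item()
g=cv2.cvtColor(d['color'],cv2.COLOR_BGR2GRAY)
k=800/426
f=lambda u,z:onz(d,(200+(u[0]+.5)/k-.5,(u[1]+.5)/k-.5),z)
# hole (inner) contours in dark mask
m=(g<75).astype(np.uint8)
cs,h=cv2.findContours(m,cv2.RETR_CCOMP,cv2.CHAIN_APPROX_NONE)
for c,hh in zip(cs,h[0]):
    x,y,w,hg=cv2.boundingRect(c)
    if hh[3]>=0 and 5<w<30 and 5<hg<30:
        M=cv2.moments(c); u=(M['m10']/M['m00'],M['m01']/M['m00']); p=onz(d,u,.046); print('hole',np.round(u,1),w,hg,p.round(4),p@X,p@Y)
for n,u,z in(('ring',(413.5,273.5),.046),('tip',(417,276),.049),('sq',(342,388),.046),('tri',(467,387),.046),('c1',(444,371),.046),('c2',(492,371),.046),('c3',(464,416),.046)):
    p=f(u,z);print(n,p.round(4),round(p@X,4),round(p@Y,4))
a,b=f((288,235),.046),f((288,420),.046);print('edge yaw',np.degrees(np.arctan2(-(a-b)[0],(a-b)[1])))
cv2.imwrite('pics/w5z.png',cv2.resize(d['color'][120:240,360:480],(600,600),interpolation=cv2.INTER_CUBIC))
E
```

```text
hole [382.1 206.7] 17 17 [0.5479 0.2382 0.046 ] 0.5066887016821902 0.31658849448820975
hole [594.2 382.6] 9 8 [ 1.0456 -0.2564  0.046 ] 1.07202610268469 -0.09906675285587163
hole [568.8 382.4] 14 14 [ 0.9302 -0.1896  0.046 ] 0.9480259866484242 -0.050024468740949894
hole [607.7 374.3] 8 9 [ 1.0959 -0.2559  0.046 ] 1.121660556364472 -0.09112485783913965
hole [601.9 367.6] 9 10 [ 1.0447 -0.2053  0.046 ] 1.0635575383836193 -0.04866459278877008
hole [575.7 366.4] 15 16 [ 0.9276 -0.1401  0.046 ] 0.9381562341338322 -0.0014289078443238455
hole [615.4 359.3] 8 10 [ 1.0956 -0.2055  0.046 ] 1.113975697147052 -0.04127824182205493
hole [609.7 351.3] 9 10 [ 1.0447 -0.1553  0.046 ] 1.0561794506717375 0.000850623623630307
hole [583.3 348.7] 15 16 [ 0.9273 -0.0922  0.046 ] 0.9307649576659975 0.04584081400230242
hole [623.1 342.7] 8 9 [ 1.0952 -0.1543  0.046 ] 1.105927591610635 0.0092757318310017
hole [617.7 332.9] 9 11 [ 1.0444 -0.1039  0.046 ] 1.0482511364128575 0.05162738093568889
hole [465.8 331.8] 12 17 [0.6501 0.0538 0.046 ] 0.6349793686413188 0.14929859660008543
hole [165.1 331.5] 13 18 [0.2692 0.1098 0.046 ] 0.24998114866041898 0.14835160040175988
hole [591. 329.] 15 17 [ 0.9273 -0.0445  0.046 ] 0.923689169633442 0.09301573921052768
hole [630.8 324.9] 9 11 [ 1.0952 -0.1043  0.046 ] 1.0985609552873177 0.05875946356729107
hole [436. 282.] 16 15 [0.6039 0.1416 0.046 ] 0.5763658228180917 0.2292826190189424
hole [419.8 145.5] 16 17 [0.5905 0.2929 0.046 ] 0.540702108062266 0.3769679933025932
ring [0.5907 0.293  0.046 ] 0.5409 0.3771
tip [0.5914 0.2919 0.049 ] 0.5418 0.3761
sq [0.5477 0.2386 0.046 ] 0.5064 0.3169
tri [0.6177 0.2287 0.046 ] 0.5771 0.3175
c1 [0.6043 0.2396 0.046 ] 0.5623 0.3263
c2 [0.6332 0.2356 0.046 ] 0.5915 0.3266
c3 [0.6157 0.2123 0.046 ] 0.5776 0.3009
edge yaw -6.8393247680157625
```

View pics/w5z.png

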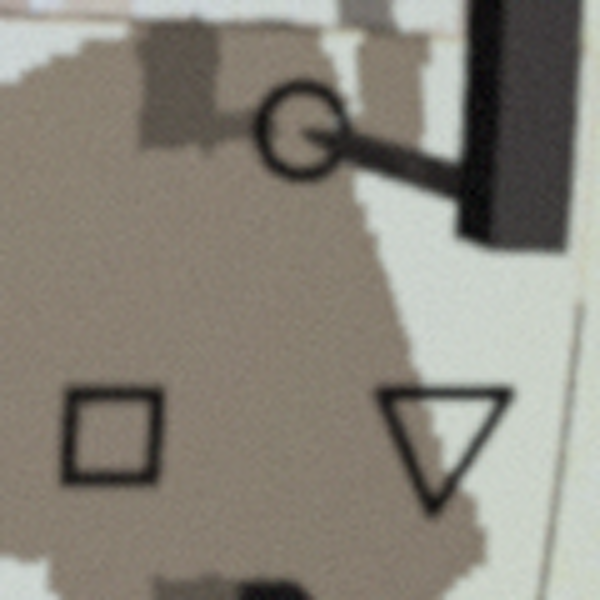

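The tip (305,133) and ring centre (302,132) agree within about 1 mm after allowing for parallax, so the ring step is done and has stood more than 1 s. I go on to the first disc.

Request:
step_arm:
  increments:
    - {"x": 1.1, "y": 3.6, "z": 0, "wx": 0, "wy": 0, "wz": 0, "gripper": 6}
    - {"x": 1.1, "y": 3.6, "z": 0, "wx": 0, "wy": 0, "wz": 0, "gripper": 6}
    - {"x": 1.1, "y": 3.6, "z": 0, "wx": 0, "wy": 0, "wz": 0, "gripper": 6}
    - {"x": 1.1, "y": 3.6, "z": 0, "wx": 0, "wy": 0, "wz": 0, "gripper": 6}
    - {"x": 1.1, "y": 3.6, "z": 0, "wx": 0, "wy": 0, "wz": 0, "gripper": 6}
    - {"x": 1.1, "y": 3.6, "z": 0, "wx": 0, "wy": 0, "wz": 0, "gripper": 6}
    - {"x": 1.1, "y": 3.6, "z": 0, "wx": 0, "wy": 0, "wz": 0, "gripper": 6}
    - {"x": 1.1, "y": 3.6, "z": 0, "wx": 0, "wy": 0, "wz": 0, "gripper": 6}
    - {"x": 1.1, "y": 3.6, "z": 0, "wx": 0, "wy": 0, "wz": 0, "gripper": 6}
    - {"x": 1.1, "y": 3.5, "z": 0, "wx": 0, "wy": 0, "wz": 0, "gripper": 6}
    - {"x": 1.1, "y": 3.5, "z": 0, "wx": 0, "wy": 0, "wz": 0, "gripper": 6}
    - {"x": 0, "y": 0, "z": 0, "wx": 0, "wy": 0, "wz": 0, "gripper": 6}
    - {"x": 0, "y": 0, "z": 0, "wx": 0, "wy": 0, "wz": 0, "gripper": 6}

```text
time_s: 9.15
position: [0.5478, -0.1468, 0.3594]
tool_rot: [[0.989, -0.15, -0.001], [-0.15, -0.989, 0.0], [-0.001, -0.0, -1.0]]
ft_force: [-0.7, -0.9, 0.9]
grip_width: 0.0598
```

```bash
cat >> h.py <<'E'
def blobs(d,z=.008,lo=90,amin=250):
    hsv=cv2.cvtColor(d['color'],cv2.COLOR_BGR2HSV)
    m=((hsv[...,1]<75)&(hsv[...,2]>lo)).astype(np.uint8)
    cs,_=cv2.findContours(m,cv2.RETR_EXTERNAL,cv2.CHAIN_APPROX_NONE); out=[]
    for c in cs:
        A=cv2.contourArea(c)
        if A<amin: continue
        P=np.array([onz(d,q[0],z)[:2] for q in c],np.float32)
        (x,y),r=cv2.minEnclosingCircle(P); M=cv2.moments(c); a=cv2.contourArea(P)
        if .017<r<.027 and a/(np.pi*r*r)>.8:
            Mp=cv2.moments(P.reshape(-1,1,2)); out.append((Mp['m10']/Mp['m00'],Mp['m01']/Mp['m00'],r,a/(np.pi*r*r)))
    return np.array(out)
def st():
    s=env.observe(); print({k:np.round(s[k],4).tolist() for k in('time_s','position','ft_force','grip_width')}); return np.array(s['position']),np.array(s['tool_rot'])
def go(p,t):
    R=np.array(env.observe()['tool_rot']); d=R.T@(np.array(t)-p); return (d*100).round(2)
E
python3 - <<'E'
from h import *
p,R=st()
d=cam('wrist'); np.save('w6.npy',d,allow_pickle=True)
B=blobs(d); print(B.round(4)); t=cam('top'); print('top',blobs(t,amin=60).round(4))
for b in B: print(go(p,[b[0],b[1],.173]))
w=np.load('w3.npy',allow_pickle=True).item(); f=lambda u,z:onz(w,((u[0]+.5)/1.25-.5,(u[1]+.5)/1.25-.5),z)
a,b=f((319,148),.125),f((466,148),.125); T=np.array([.5531,.138,0]); print('posts',((a+b)/2-T)@X,((a+b)/2-T)@Y,(b-a)@X,(b-a)@Y,'kn',(f((395,345),.088)-T)@X,(f((395,345),.088)-T)@Y)
cv2.imwrite('pics/w6.png',cv2.resize(d['color'],(800,500)))
E
```

```text
{'time_s': 9.15, 'position': [0.5478, -0.1468, 0.3594], 'ft_force': [-0.6635, -0.8652, 0.8753], 'grip_width': 0.0598}
[[ 0.5623 -0.2693  0.0242  0.8953]
 [ 0.4379 -0.1765  0.0236  0.9061]
 [ 0.549  -0.1454  0.0228  0.9186]]
top [[ 0.4174 -0.2735  0.0235  0.8794]
 [ 0.4438 -0.4025  0.0235  0.8683]
 [ 0.5717 -0.4015  0.0236  0.8499]]
[ 3.25 11.91 18.63]
[-10.43   4.57  18.64]
[ 0.1  -0.15 18.64]
posts 6.285489646497082e-05 0.06895682572295524 0.030179628433369507 -8.661191787263368e-06 kn 0.0006881545793927875 0.0033947168774246246
```

View pics/w6.png

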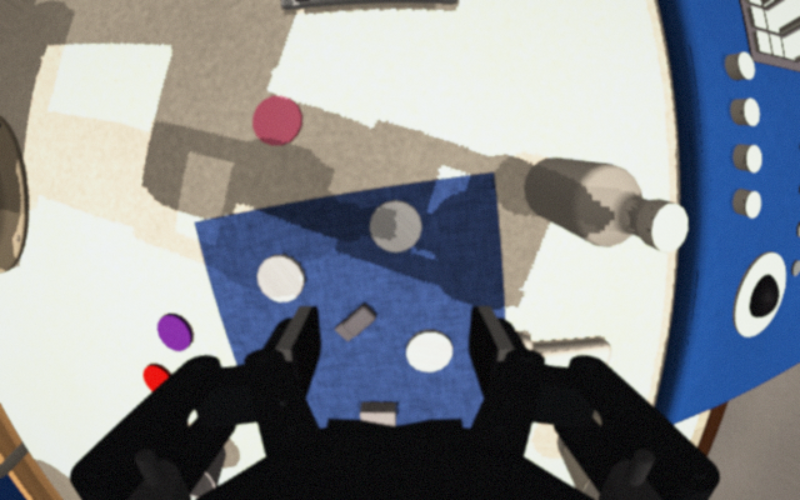

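The disc is under the tool at (430,352), with others at (395,226) and (281,278). The pink look-alike is at (277,120). I go down and grip.

Request:
step_arm:
  increments:
    - {"x": 0.1, "y": -0.15, "z": 2.5, "wx": 0, "wy": 0, "wz": 0, "gripper": 6}
    - {"x": 0, "y": 0, "z": 2.5, "wx": 0, "wy": 0, "wz": 0, "gripper": 6}
    - {"x": 0, "y": 0, "z": 2.5, "wx": 0, "wy": 0, "wz": 0, "gripper": 6}
    - {"x": 0, "y": 0, "z": 2.5, "wx": 0, "wy": 0, "wz": 0, "gripper": 6}
    - {"x": 0, "y": 0, "z": 2.5, "wx": 0, "wy": 0, "wz": 0, "gripper": 6}
    - {"x": 0, "y": 0, "z": 2.5, "wx": 0, "wy": 0, "wz": 0, "gripper": 6}
    - {"x": 0, "y": 0, "z": 2, "wx": 0, "wy": 0, "wz": 0, "gripper": 6}
    - {"x": 0, "y": 0, "z": 1.3, "wx": 0, "wy": 0, "wz": 0, "gripper": 6}
    - {"x": 0, "y": 0, "z": 0.6, "wx": 0, "wy": 0, "wz": 0, "gripper": 6}
    - {"x": 0, "y": 0, "z": 0, "wx": 0, "wy": 0, "wz": 0, "gripper": 4}
    - {"x": 0, "y": 0, "z": 0, "wx": 0, "wy": 0, "wz": 0, "gripper": 4}
    - {"x": 0, "y": 0, "z": 0, "wx": 0, "wy": 0, "wz": 0, "gripper": 4}
    - {"x": 0, "y": 0, "z": 0, "wx": 0, "wy": 0, "wz": 0, "gripper": 4}
  newtons: 50

```text
time_s: 10.55
position: [0.5497, -0.1438, 0.1727]
tool_rot: [[0.989, -0.147, 0.002], [-0.147, -0.989, -0.001], [0.002, 0.001, -1.0]]
ft_force: [-2.8, 0.6, 9.4]
grip_width: 0.0413
```

```bash
python3 - <<'E'
from h import *
p,R=st()
d=cam('wrist'); np.save('w7.npy',d,allow_pickle=True)
cv2.imwrite('pics/w7.png',cv2.resize(d['color'][180:340,180:460],(800,457),interpolation=cv2.INTER_CUBIC))
M=np.array([.5592,.0685,0])+.0918*Y; print(M, go(p,[M[0],M[1],p[2]+.2]))
E
```

```text
{'time_s': 10.55, 'position': [0.5497, -0.1438, 0.1727], 'ft_force': [-2.8095, 0.6483, 9.3648], 'grip_width': 0.0413}
[0.5727689  0.15929166 0.        ] [ -2.12 -30.31 -20.03]
```

View pics/w7.png

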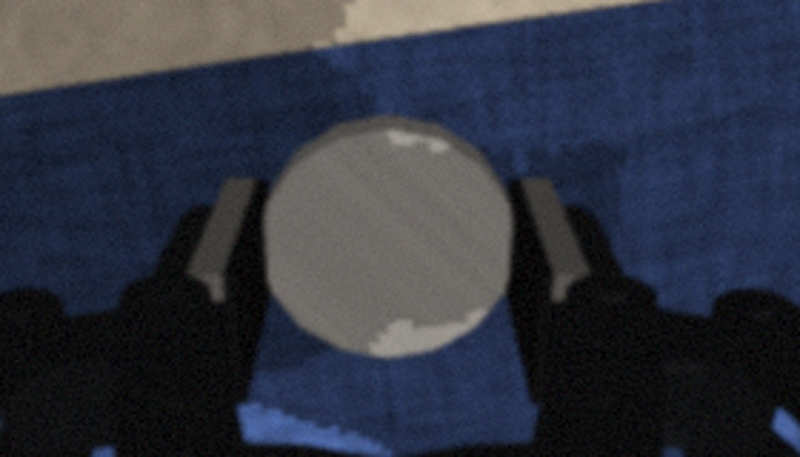

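Disc 1 is held square between the pads, centred at (388,235) in the crop. The 9 N reading shows the tips touch the table at TCP z 0.1727.

```bash
python3 - <<'E'
from h import *
d=np.load('w7.npy',allow_pickle=True).item(); T=np.array([.5497,-.1438,0])
hsv=cv2.cvtColor(d['color'],cv2.COLOR_BGR2HSV)
m=((hsv[...,1]<60)&(hsv[...,2]>60)).astype(np.uint8); x0,y0=180+255*.35,180+110*.35
mm=np.zeros_like(m); mm[int(y0):310,int(x0):362]=m[int(y0):310,int(x0):362]
c=max(cv2.findContours(mm,0,1)[0],key=cv2.contourArea)
P=np.array([onz(d,q[0],.008) for q in c]); print((P@X-T@X).min(),(P@X-T@X).max(),(P@Y-T@Y).min(),(P@Y-T@Y).max())
E
```

```text
-0.020410599126597373 0.021626942971729513 -0.02418961879100063 0.022569195796866455
```

Request:
step_arm:
  increments:
    - {"x": 0, "y": 0, "z": -1, "wx": 0, "wy": 0, "wz": 0, "gripper": 4}
    - {"x": 0, "y": 0, "z": -2.5, "wx": 0, "wy": 0, "wz": 0, "gripper": 4}
    - {"x": 0, "y": 0, "z": -3, "wx": 0, "wy": 0, "wz": 0, "gripper": 4}
    - {"x": 0, "y": 0, "z": -3, "wx": 0, "wy": 0, "wz": 0, "gripper": 4}
    - {"x": 0, "y": 0, "z": -3, "wx": 0, "wy": 0, "wz": 0, "gripper": 4}
    - {"x": 0, "y": 0, "z": -3, "wx": 0, "wy": 0, "wz": 0, "gripper": 4}
    - {"x": 0, "y": 0, "z": -2.5, "wx": 0, "wy": 0, "wz": 0, "gripper": 4}
    - {"x": -0.2, "y": -3, "z": 0, "wx": 0, "wy": 0, "wz": 0, "gripper": 4}
    - {"x": -0.2, "y": -3, "z": 0, "wx": 0, "wy": 0, "wz": 0, "gripper": 4}
    - {"x": -0.2, "y": -3, "z": 0, "wx": 0, "wy": 0, "wz": 0, "gripper": 4}
    - {"x": -0.2, "y": -3, "z": 0, "wx": 0, "wy": 0, "wz": 0, "gripper": 4}
    - {"x": -0.2, "y": -3, "z": 0, "wx": 0, "wy": 0, "wz": 0, "gripper": 4}
    - {"x": -0.2, "y": -3, "z": 0, "wx": 0, "wy": 0, "wz": 0, "gripper": 4}
    - {"x": -0.2, "y": -3, "z": 0, "wx": 0, "wy": 0, "wz": 0, "gripper": 4}
    - {"x": -0.2, "y": -3, "z": 0, "wx": 0, "wy": 0, "wz": 0, "gripper": 4}
    - {"x": -0.2, "y": -3, "z": 0, "wx": 0, "wy": 0, "wz": 0, "gripper": 4}
    - {"x": -0.2, "y": -3, "z": 0, "wx": 0, "wy": 0, "wz": 0, "gripper": 4}
    - {"x": 0, "y": 0, "z": 0, "wx": 0, "wy": 0, "wz": 0, "gripper": 4}
    - {"x": 0, "y": 0, "z": 0, "wx": 0, "wy": 0, "wz": 0, "gripper": 4}

```text
time_s: 12.5
position: [0.5735, 0.156, 0.3515]
tool_rot: [[0.989, -0.146, 0.001], [-0.146, -0.989, -0.0], [0.001, 0.0, -1.0]]
ft_force: [0.0, -0.3, -0.9]
grip_width: 0.0411
```

```bash
python3 - <<'E'
from h import *
p,R=st()
M=np.array([.5592,.0685,0])+.0918*Y; print(M, go(p,[M[0],M[1],p[2]]))
d=cam('wrist'); np.save('w8.npy',d,allow_pickle=True)
cv2.imwrite('pics/w8.png',cv2.resize(d['color'][140:340,160:480],(800,500),interpolation=cv2.INTER_CUBIC))
E
```

```text
{'time_s': 12.5, 'position': [0.5735, 0.156, 0.3515], 'ft_force': [0.0247, -0.2961, -0.9284], 'grip_width': 0.0411}
[0.5727689  0.15929166 0.        ] [-0.12 -0.31 -0.  ]
```

View pics/w8.png

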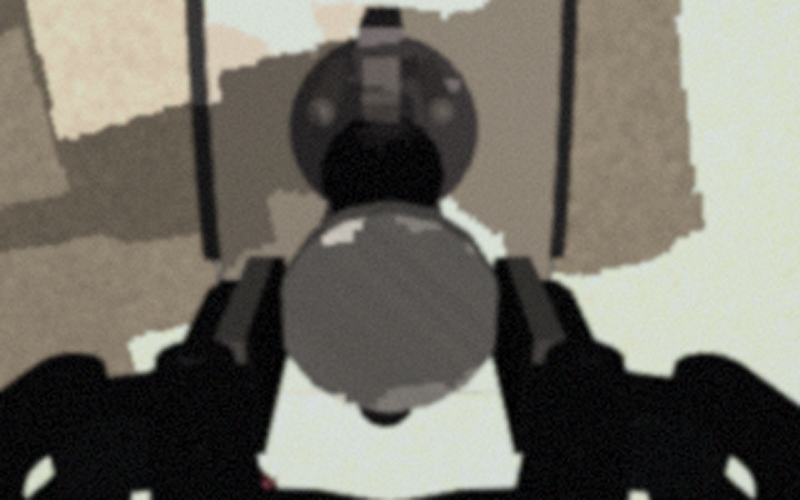

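The disc is held, with the magazine's far posts showing at (321,110) and (440,110) in this crop. I'll compute the remaining correction.

```bash
python3 - <<'E'
from h import *
p,R=st(); w=np.load('w8.npy',allow_pickle=True).item(); f=lambda u,z:onz(w,(160+(u[0]+.5)/2.5-.5,140+(u[1]+.5)/2.5-.5),z)
a,b=f((321,110),.122),f((440,110),.122); q=(a+b)/2-p; print('posts',q@X,q@Y,q@Y-.0225,(b-a)@X,(b-a)@Y)
# held disc: top at p.z-.1647
z=p[2]-.1727+.008
l,r,bt=f((281,300),z),f((498,300),z),f((390,412),z); tp=f((390,216),z)
print('disc X',((l+r)/2-p)@X,(r-l)@X,'Y',(bt-p)@Y,(tp-p)@Y)
h=f((381,28),.116)-p; print('housing end?',h@Y)
E
```

```text
{'time_s': 12.55, 'position': [0.5737, 0.1553, 0.3514], 'ft_force': [-0.3664, -0.3077, -0.2592], 'grip_width': 0.0412}
posts -0.0022226612988922928 0.02619172175180057 0.0036917217518005717 0.031305420597223806 5.5021354075487585e-05
disc X 0.00023661917049214008 0.04199468309575363 Y -0.023120025928580933 0.020365853699962567
housing end? 0.04713839107880885
```

Request:
step_arm:
  increments:
    - {"x": -0.2, "y": -0.49, "z": 1, "wx": 0, "wy": 0, "wz": 0, "gripper": 4}
    - {"x": 0, "y": 0, "z": 1.5, "wx": 0, "wy": 0, "wz": 0, "gripper": 4}
    - {"x": 0, "y": 0, "z": 1.5, "wx": 0, "wy": 0, "wz": 0, "gripper": 4}
    - {"x": 0, "y": 0, "z": 1.0, "wx": 0, "wy": 0, "wz": 0, "gripper": 4}
    - {"x": 0, "y": 0, "z": 0.3, "wx": 0, "wy": 0, "wz": 0, "gripper": 4}
    - {"x": 0, "y": 0, "z": 0.3, "wx": 0, "wy": 0, "wz": 0, "gripper": 4}
    - {"x": 0, "y": 0, "z": 0.3, "wx": 0, "wy": 0, "wz": 0, "gripper": 4}
    - {"x": 0, "y": 0, "z": 0.3, "wx": 0, "wy": 0, "wz": 0, "gripper": 4}
    - {"x": 0, "y": 0, "z": 0.3, "wx": 0, "wy": 0, "wz": 0, "gripper": 4}
    - {"x": 0, "y": 0, "z": 0, "wx": 0, "wy": 0, "wz": 0, "gripper": 4}

```text
time_s: 13.55
position: [0.5727, 0.1607, 0.2858]
tool_rot: [[0.989, -0.148, 0.001], [-0.148, -0.989, -0.0], [0.001, -0.0, -1.0]]
ft_force: [1.3, -1.1, -0.2]
grip_width: 0.0415
```

```bash
python3 - <<'E'
from h import *
p,R=st(); d=cam('wrist'); np.save('w9.npy',d,allow_pickle=True)
cv2.imwrite('pics/w9.png',cv2.resize(d['color'][140:340,160:480],(800,500),interpolation=cv2.INTER_CUBIC))
E
```

```text
{'time_s': 13.55, 'position': [0.5727, 0.1607, 0.2858], 'ft_force': [1.2948, -1.14, -0.1646], 'grip_width': 0.0415}
```

View pics/w9.png

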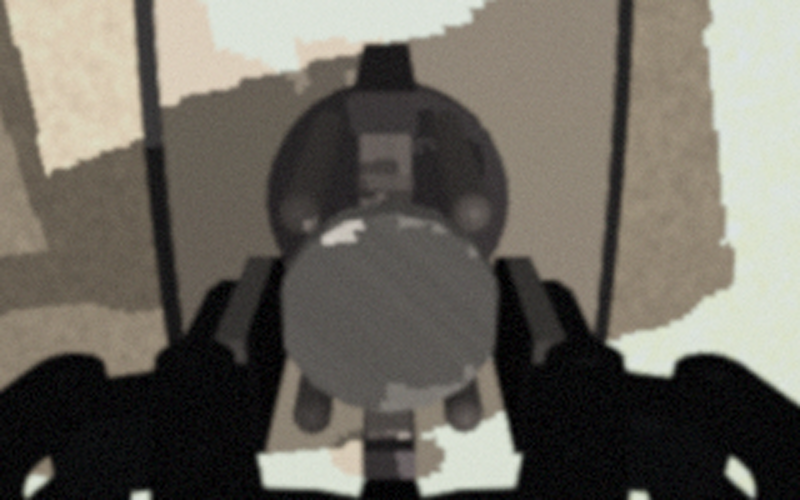

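The disc sits between the posts at (300,212), (476,212), (312,412) and (465,412), with little side force. Now push. (14 pictures viewed.)

Request:
step_arm:
  increments:
    - {"x": 0, "y": 0, "z": 0.3, "wx": 0, "wy": 0, "wz": 0, "gripper": 4}
    - {"x": 0, "y": 0, "z": 0.3, "wx": 0, "wy": 0, "wz": 0, "gripper": 4}
    - {"x": 0, "y": 0, "z": 0.3, "wx": 0, "wy": 0, "wz": 0, "gripper": 4}
    - {"x": 0, "y": 0, "z": 0.3, "wx": 0, "wy": 0, "wz": 0, "gripper": 4}
    - {"x": 0, "y": 0, "z": 0.3, "wx": 0, "wy": 0, "wz": 0, "gripper": 4}
    - {"x": 0, "y": 0, "z": 0, "wx": 0, "wy": 0, "wz": 0, "gripper": 4}
    - {"x": 0, "y": 0, "z": 0, "wx": 0, "wy": 0, "wz": 0, "gripper": 4}

```text
time_s: 14.3
position: [0.5728, 0.1608, 0.2709]
tool_rot: [[0.989, -0.147, 0.001], [-0.147, -0.989, 0.0], [0.001, -0.0, -1.0]]
ft_force: [1.6, 0.2, 4.2]
grip_width: 0.0418
```

Force 4.2 N at disc top z≈0.106 m matches the spring alone, so the disc is past the catches. Release, rise and go to the next disc at about (0.439,−0.176).

Request:
step_arm:
  increments:
    - {"x": 0, "y": 0, "z": 0, "wx": 0, "wy": 0, "wz": 0, "gripper": 6}
    - {"x": 0, "y": 0, "z": 0, "wx": 0, "wy": 0, "wz": 0, "gripper": 6}
    - {"x": 0, "y": 0, "z": 0, "wx": 0, "wy": 0, "wz": 0, "gripper": 6}
    - {"x": 0, "y": 0, "z": -1.5, "wx": 0, "wy": 0, "wz": 0, "gripper": 6}
    - {"x": 0, "y": 0, "z": -2, "wx": 0, "wy": 0, "wz": 0, "gripper": 6}
    - {"x": 0, "y": 0, "z": -3, "wx": 0, "wy": 0, "wz": 0, "gripper": 6}
    - {"x": 0, "y": 0, "z": -2.4, "wx": 0, "wy": 0, "wz": 0, "gripper": 6}
    - {"x": 0, "y": 0, "z": 0, "wx": 0, "wy": 0, "wz": 0, "gripper": 6}

```text
time_s: 15.1
position: [0.5726, 0.1609, 0.3629]
tool_rot: [[0.989, -0.147, 0.006], [-0.147, -0.989, 0.001], [0.006, -0.001, -1.0]]
ft_force: [0.8, -0.5, -0.2]
grip_width: 0.0599
```

```bash
python3 - <<'E'
from h import *
p,R=st(); d=cam('wrist'); np.save('w10.npy',d,allow_pickle=True); save(d,'w10')
hsv=cv2.cvtColor(d['color'],cv2.COLOR_BGR2HSV)
for zz in (.109,): 
    for k in (0,.01,-.01):
        u=proj(d,[.5728+k,.1608,zz]); print(u.round(1),d['color'][int(u[1]),int(u[0])])
b=cv2.imread('pics/w2.png')
t=cam('top');B=blobs(t,amin=60);print(B.round(4)); B=blobs(t,amin=60,lo=110);print(B.round(4)); s=cam('scene'); print(blobs(s,amin=30,lo=110).round(4))
print(go(p,[.439,-.176,p[2]]))
E
```

```text
{'time_s': 15.1, 'position': [0.5726, 0.1609, 0.3629], 'ft_force': [0.7529, -0.4808, -0.1582], 'grip_width': 0.0599}
[313.6 210.4] [81 86 88]
[326.7 208.5] [82 85 86]
[300.5 212.3] [81 83 87]
[]
[]
[]
[-8.250e+00  3.529e+01  3.000e-02]
```

The magazine centre pixels are now grey (82,85,87), so disc 1 is in it. On to disc 2.

Request:
step_arm:
  increments:
    - {"x": -0.82, "y": 3.53, "z": 0, "wx": 0, "wy": 0, "wz": 0, "gripper": 6}
    - {"x": -0.82, "y": 3.53, "z": 0, "wx": 0, "wy": 0, "wz": 0, "gripper": 6}
    - {"x": -0.82, "y": 3.53, "z": 0, "wx": 0, "wy": 0, "wz": 0, "gripper": 6}
    - {"x": -0.82, "y": 3.53, "z": 0, "wx": 0, "wy": 0, "wz": 0, "gripper": 6}
    - {"x": -0.82, "y": 3.53, "z": 0, "wx": 0, "wy": 0, "wz": 0, "gripper": 6}
    - {"x": -0.82, "y": 3.53, "z": 0, "wx": 0, "wy": 0, "wz": 0, "gripper": 6}
    - {"x": -0.82, "y": 3.53, "z": 0, "wx": 0, "wy": 0, "wz": 0, "gripper": 6}
    - {"x": -0.82, "y": 3.53, "z": 0, "wx": 0, "wy": 0, "wz": 0, "gripper": 6}
    - {"x": -0.82, "y": 3.53, "z": 0, "wx": 0, "wy": 0, "wz": 0, "gripper": 6}
    - {"x": -0.82, "y": 3.53, "z": 0, "wx": 0, "wy": 0, "wz": 0, "gripper": 6}
    - {"x": 0, "y": 0, "z": 0, "wx": 0, "wy": 0, "wz": 0, "gripper": 6}
    - {"x": 0, "y": 0, "z": 0, "wx": 0, "wy": 0, "wz": 0, "gripper": 6}

```text
time_s: 16.45
position: [0.4392, -0.1766, 0.3588]
tool_rot: [[0.989, -0.149, -0.002], [-0.149, -0.989, 0.002], [-0.002, -0.001, -1.0]]
ft_force: [0.5, 0.3, -0.3]
grip_width: 0.0601
```

```bash
cat > m.py <<'E'
from h import *
p,R=st(); print(R[:,2].round(4),np.degrees(np.arctan2(R[1,0],R[0,0])).round(2))
d=cam('wrist'); save(d,'w_%d'%(env.observe()['time_s']*10))
M=np.array([.5727,.1607])
for b in sorted(blobs(d).tolist(),key=lambda b:np.hypot(b[0]-p[0],b[1]-p[1])):
    t=np.array([b[0]+.0007,b[1]+.0016,.1735]); c=(R.T@(np.r_[M,.352]-t))*100
    print(np.round(b,4),'go',go(p,t),'carry',c.round(2))
E
python3 m.py
```

```text
{'time_s': 16.45, 'position': [0.4392, -0.1766, 0.3588], 'ft_force': [0.5391, 0.26, -0.2659], 'grip_width': 0.0601}
[-0.0017  0.0016 -1.    ] -8.58
[ 0.4385 -0.1767  0.0229  0.9092] go [ 1.000e-02 -1.300e-01  1.853e+01] carry [  8.16 -35.22 -17.82]
[ 0.4168 -0.2721  0.0239  0.9024] go [-0.73  9.63 18.52] carry [  8.88 -44.98 -17.81]
[ 0.5618 -0.2691  0.0242  0.8956] go [13.57  7.18 18.5 ] carry [ -5.41 -42.51 -17.79]
```

Request:
step_arm:
  increments:
    - {"x": 0, "y": -0.13, "z": 2.5, "wx": 0, "wy": 0, "wz": 0, "gripper": 6}
    - {"x": 0, "y": 0, "z": 3, "wx": 0, "wy": 0, "wz": 0, "gripper": 6}
    - {"x": 0, "y": 0, "z": 3, "wx": 0, "wy": 0, "wz": 0, "gripper": 6}
    - {"x": 0, "y": 0, "z": 3, "wx": 0, "wy": 0, "wz": 0, "gripper": 6}
    - {"x": 0, "y": 0, "z": 3, "wx": 0, "wy": 0, "wz": 0, "gripper": 6}
    - {"x": 0, "y": 0, "z": 2.5, "wx": 0, "wy": 0, "wz": 0, "gripper": 6}
    - {"x": 0, "y": 0, "z": 1, "wx": 0, "wy": 0, "wz": 0, "gripper": 6}
    - {"x": 0, "y": 0, "z": 0.5, "wx": 0, "wy": 0, "wz": 0, "gripper": 6}
    - {"x": 0, "y": 0, "z": 0, "wx": 0, "wy": 0, "wz": 0, "gripper": 4}
    - {"x": 0, "y": 0, "z": 0, "wx": 0, "wy": 0, "wz": 0, "gripper": 4}
    - {"x": 0, "y": 0, "z": 0, "wx": 0, "wy": 0, "wz": 0, "gripper": 4}
    - {"x": 0, "y": 0, "z": 0, "wx": 0, "wy": 0, "wz": 0, "gripper": 4}

```text
time_s: 17.7
position: [0.4399, -0.175, 0.1756]
tool_rot: [[0.989, -0.147, 0.002], [-0.147, -0.989, -0.001], [0.002, 0.001, -1.0]]
ft_force: [0.8, 2.5, 5.9]
grip_width: 0.0409
```

Request:
step_arm:
  increments:
    - {"x": 0, "y": 0, "z": -1, "wx": 0, "wy": 0, "wz": 0, "gripper": 4}
    - {"x": 0, "y": 0, "z": -2.8, "wx": 0, "wy": 0, "wz": 0, "gripper": 4}
    - {"x": 0, "y": 0, "z": -3, "wx": 0, "wy": 0, "wz": 0, "gripper": 4}
    - {"x": 0, "y": 0, "z": -3, "wx": 0, "wy": 0, "wz": 0, "gripper": 4}
    - {"x": 0, "y": 0, "z": -3, "wx": 0, "wy": 0, "wz": 0, "gripper": 4}
    - {"x": 0, "y": 0, "z": -3, "wx": 0, "wy": 0, "wz": 0, "gripper": 4}
    - {"x": 0, "y": 0, "z": -2, "wx": 0, "wy": 0, "wz": 0, "gripper": 4}
    - {"x": 0.82, "y": -3.52, "z": 0, "wx": 0, "wy": 0, "wz": 0, "gripper": 4}
    - {"x": 0.82, "y": -3.52, "z": 0, "wx": 0, "wy": 0, "wz": 0, "gripper": 4}
    - {"x": 0.82, "y": -3.52, "z": 0, "wx": 0, "wy": 0, "wz": 0, "gripper": 4}
    - {"x": 0.82, "y": -3.52, "z": 0, "wx": 0, "wy": 0, "wz": 0, "gripper": 4}
    - {"x": 0.82, "y": -3.52, "z": 0, "wx": 0, "wy": 0, "wz": 0, "gripper": 4}
    - {"x": 0.82, "y": -3.52, "z": 0, "wx": 0, "wy": 0, "wz": 0, "gripper": 4}
    - {"x": 0.82, "y": -3.52, "z": 0, "wx": 0, "wy": 0, "wz": 0, "gripper": 4}
    - {"x": 0.82, "y": -3.52, "z": 0, "wx": 0, "wy": 0, "wz": 0, "gripper": 4}
    - {"x": 0.82, "y": -3.52, "z": 0, "wx": 0, "wy": 0, "wz": 0, "gripper": 4}
    - {"x": 0.82, "y": -3.52, "z": 0, "wx": 0, "wy": 0, "wz": 0, "gripper": 4}
    - {"x": 0, "y": 0, "z": 0, "wx": 0, "wy": 0, "wz": 0, "gripper": 4}
    - {"x": 0, "y": 0, "z": 0, "wx": 0, "wy": 0, "wz": 0, "gripper": 4}
    - {"x": 0, "y": 0, "z": 0, "wx": 0, "wy": 0, "wz": 0, "gripper": 4}

```text
time_s: 19.7
position: [0.5723, 0.1603, 0.3531]
tool_rot: [[0.989, -0.148, -0.0], [-0.148, -0.989, -0.0], [-0.0, 0.0, -1.0]]
ft_force: [0.8, -0.7, -0.6]
grip_width: 0.0411
```

```bash
cat > c.py <<'E'
from h import *
p,R=st(); print(R[:,2].round(4),np.degrees(np.arctan2(R[1,0],R[0,0])).round(2))
print('to mag',go(p,[.5727,.1607,.2860]))
d=cam('wrist'); z=p[2]-.1647; g=d['color']; 
hsv=cv2.cvtColor(g,cv2.COLOR_BGR2HSV); m=((hsv[...,1]<60)&(hsv[...,2]>60)).astype(np.uint8)
# held disc: bright run along the tool y line through TCP
T=R.T
line=[]
for s in np.arange(-.034,.034,.0005):
    q=p-R[:,1]*s; q[2]=z; u=proj(d,q); line.append((s,hsv[int(round(u[1])),int(round(u[0])),2]))
print([(round(float(s)*1000,1),int(v)) for s,v in line if abs(abs(s)-.023)<.005][::1])
save(d,'c_%d'%(env.observe()['time_s']*10))
E
python3 c.py
```

```text
{'time_s': 19.7, 'position': [0.5723, 0.1603, 0.3531], 'ft_force': [0.7764, -0.6609, -0.5547], 'grip_width': 0.0411}
[-1.e-04 -3.e-04 -1.e+00] -8.52
to mag [ 0.03 -0.05  6.71]
[(-28.0, 36), (-27.5, 20), (-27.0, 20), (-26.5, 23), (-26.0, 21), (-25.5, 23), (-25.0, 22), (-24.5, 22), (-24.0, 19), (-23.5, 23), (-23.0, 37), (-22.5, 37), (-22.0, 78), (-21.5, 107), (-21.0, 120), (-20.5, 115), (-20.0, 115), (-19.5, 117), (-19.0, 116), (-18.5, 118), (18.0, 80), (18.5, 83), (19.0, 84), (19.5, 86), (20.0, 96), (20.5, 82), (21.0, 63), (21.5, 61), (22.0, 61), (22.5, 69), (23.0, 77), (23.5, 81), (24.0, 86), (24.5, 87), (25.0, 86), (25.5, 85), (26.0, 83), (26.5, 83), (27.0, 83), (27.5, 86)]
```

Request:
step_arm:
  increments:
    - {"x": 0.03, "y": -0.05, "z": 2, "wx": 0, "wy": 0, "wz": 0, "gripper": 4}
    - {"x": 0, "y": 0, "z": 2, "wx": 0, "wy": 0, "wz": 0, "gripper": 4}
    - {"x": 0, "y": 0, "z": 1.3, "wx": 0, "wy": 0, "wz": 0, "gripper": 4}
    - {"x": 0, "y": 0, "z": 0.3, "wx": 0, "wy": 0, "wz": 0, "gripper": 4}
    - {"x": 0, "y": 0, "z": 0.3, "wx": 0, "wy": 0, "wz": 0, "gripper": 4}
    - {"x": 0, "y": 0, "z": 0.3, "wx": 0, "wy": 0, "wz": 0, "gripper": 4}
    - {"x": 0, "y": 0, "z": 0.3, "wx": 0, "wy": 0, "wz": 0, "gripper": 4}
    - {"x": 0, "y": 0, "z": 0.3, "wx": 0, "wy": 0, "wz": 0, "gripper": 4}
    - {"x": 0, "y": 0, "z": 0, "wx": 0, "wy": 0, "wz": 0, "gripper": 4}

```text
time_s: 20.65
position: [0.5734, 0.1613, 0.2861]
tool_rot: [[0.989, -0.148, 0.004], [-0.148, -0.989, -0.0], [0.004, -0.0, -1.0]]
ft_force: [1.9, -0.6, 3.0]
grip_width: 0.041
```

Request:
step_arm:
  increments:
    - {"x": 0, "y": 0, "z": 0.3, "wx": 0, "wy": 0, "wz": 0, "gripper": 4}
    - {"x": 0, "y": 0, "z": 0.3, "wx": 0, "wy": 0, "wz": 0, "gripper": 4}
    - {"x": 0, "y": 0, "z": 0.3, "wx": 0, "wy": 0, "wz": 0, "gripper": 4}
    - {"x": 0, "y": 0, "z": 0.3, "wx": 0, "wy": 0, "wz": 0, "gripper": 4}
    - {"x": 0, "y": 0, "z": 0.1, "wx": 0, "wy": 0, "wz": 0, "gripper": 4}
    - {"x": 0, "y": 0, "z": 0, "wx": 0, "wy": 0, "wz": 0, "gripper": 4}
    - {"x": 0, "y": 0, "z": 0, "wx": 0, "wy": 0, "wz": 0, "gripper": 4}

```text
time_s: 21.35
position: [0.5732, 0.1615, 0.2721]
tool_rot: [[0.989, -0.147, 0.001], [-0.147, -0.989, 0.0], [0.001, -0.0, -1.0]]
ft_force: [2.8, 0.0, 4.6]
grip_width: 0.0413
```

Force 4.6 N at seat depth, so disc 2 is in. On to disc 3.

Request:
step_arm:
  increments:
    - {"x": 0, "y": 0, "z": 0, "wx": 0, "wy": 0, "wz": 0, "gripper": 6}
    - {"x": 0, "y": 0, "z": 0, "wx": 0, "wy": 0, "wz": 0, "gripper": 6}
    - {"x": 0, "y": 0, "z": 0, "wx": 0, "wy": 0, "wz": 0, "gripper": 6}
    - {"x": 0, "y": 0, "z": -1.5, "wx": 0, "wy": 0, "wz": 0, "gripper": 6}
    - {"x": 0, "y": 0, "z": -2, "wx": 0, "wy": 0, "wz": 0, "gripper": 6}
    - {"x": 0, "y": 0, "z": -3, "wx": 0, "wy": 0, "wz": 0, "gripper": 6}
    - {"x": 0, "y": 0, "z": -2.3, "wx": 0, "wy": 0, "wz": 0, "gripper": 6}
    - {"x": 0, "y": 0, "z": 0, "wx": 0, "wy": 0, "wz": 0, "gripper": 6}

```text
time_s: 22.15
position: [0.573, 0.1617, 0.3626]
tool_rot: [[0.989, -0.147, 0.005], [-0.147, -0.989, 0.0], [0.005, -0.001, -1.0]]
ft_force: [-0.1, 1.0, -0.3]
grip_width: 0.0598
```

Request:
step_arm:
  increments:
    - {"x": -0.75, "y": 3.76, "z": 0, "wx": 0, "wy": 0, "wz": 0, "gripper": 6}
    - {"x": -0.75, "y": 3.76, "z": 0, "wx": 0, "wy": 0, "wz": 0, "gripper": 6}
    - {"x": -0.75, "y": 3.76, "z": 0, "wx": 0, "wy": 0, "wz": 0, "gripper": 6}
    - {"x": -0.75, "y": 3.76, "z": 0, "wx": 0, "wy": 0, "wz": 0, "gripper": 6}
    - {"x": -0.75, "y": 3.76, "z": 0, "wx": 0, "wy": 0, "wz": 0, "gripper": 6}
    - {"x": -0.75, "y": 3.76, "z": 0, "wx": 0, "wy": 0, "wz": 0, "gripper": 6}
    - {"x": -0.75, "y": 3.76, "z": 0, "wx": 0, "wy": 0, "wz": 0, "gripper": 6}
    - {"x": -0.75, "y": 3.76, "z": 0, "wx": 0, "wy": 0, "wz": 0, "gripper": 6}
    - {"x": -0.75, "y": 3.76, "z": 0, "wx": 0, "wy": 0, "wz": 0, "gripper": 6}
    - {"x": -0.75, "y": 3.76, "z": 0, "wx": 0, "wy": 0, "wz": 0, "gripper": 6}
    - {"x": -0.75, "y": 3.76, "z": 0, "wx": 0, "wy": 0, "wz": 0, "gripper": 6}
    - {"x": -0.75, "y": 3.76, "z": 0, "wx": 0, "wy": 0, "wz": 0, "gripper": 6}
    - {"x": 0, "y": 0, "z": 0, "wx": 0, "wy": 0, "wz": 0, "gripper": 6}
    - {"x": 0, "y": 0, "z": 0, "wx": 0, "wy": 0, "wz": 0, "gripper": 6}

```text
time_s: 23.55
position: [0.4171, -0.2717, 0.3587]
tool_rot: [[0.989, -0.149, -0.001], [-0.149, -0.989, 0.002], [-0.002, -0.002, -1.0]]
ft_force: [0.4, -0.0, 0.5]
grip_width: 0.0598
```

```bash
python3 m.py
```

```text
{'time_s': 23.55, 'position': [0.4171, -0.2717, 0.3587], 'ft_force': [0.4349, -0.0037, 0.5394], 'grip_width': 0.0598}
[-0.0014  0.0019 -1.    ] -8.57
[ 0.4171 -0.2729  0.0231  0.9169] go [ 0.08 -0.03 18.52] carry [  8.85 -45.05 -17.79]
[ 0.4426 -0.4005  0.0244  0.8704] go [ 4.49 12.22 18.5 ] carry [  4.43 -57.29 -17.76]
[ 0.5624 -0.2697  0.0229  0.9258] go [14.41 -2.49 18.51] carry [ -5.47 -42.57 -17.77]
[ 0.5703 -0.3993  0.0249  0.8706] go [17.11 10.22 18.48] carry [ -8.19 -55.27 -17.75]
```

Request:
step_arm:
  increments:
    - {"x": 0.08, "y": -0.03, "z": 2.5, "wx": 0, "wy": 0, "wz": 0, "gripper": 6}
    - {"x": 0, "y": 0, "z": 3, "wx": 0, "wy": 0, "wz": 0, "gripper": 6}
    - {"x": 0, "y": 0, "z": 3, "wx": 0, "wy": 0, "wz": 0, "gripper": 6}
    - {"x": 0, "y": 0, "z": 3, "wx": 0, "wy": 0, "wz": 0, "gripper": 6}
    - {"x": 0, "y": 0, "z": 3, "wx": 0, "wy": 0, "wz": 0, "gripper": 6}
    - {"x": 0, "y": 0, "z": 2.5, "wx": 0, "wy": 0, "wz": 0, "gripper": 6}
    - {"x": 0, "y": 0, "z": 1, "wx": 0, "wy": 0, "wz": 0, "gripper": 6}
    - {"x": 0, "y": 0, "z": 0.6, "wx": 0, "wy": 0, "wz": 0, "gripper": 6}
    - {"x": 0, "y": 0, "z": 0, "wx": 0, "wy": 0, "wz": 0, "gripper": 4}
    - {"x": 0, "y": 0, "z": 0, "wx": 0, "wy": 0, "wz": 0, "gripper": 4}
    - {"x": 0, "y": 0, "z": 0, "wx": 0, "wy": 0, "wz": 0, "gripper": 4}
    - {"x": 0, "y": 0, "z": 0, "wx": 0, "wy": 0, "wz": 0, "gripper": 4}

```text
time_s: 24.8
position: [0.4185, -0.2713, 0.1746]
tool_rot: [[0.989, -0.147, 0.001], [-0.147, -0.989, -0.001], [0.002, 0.001, -1.0]]
ft_force: [0.4, 1.7, 5.0]
grip_width: 0.041
```

Request:
step_arm:
  increments:
    - {"x": 0, "y": 0, "z": -1, "wx": 0, "wy": 0, "wz": 0, "gripper": 4}
    - {"x": 0, "y": 0, "z": -2.8, "wx": 0, "wy": 0, "wz": 0, "gripper": 4}
    - {"x": 0, "y": 0, "z": -3, "wx": 0, "wy": 0, "wz": 0, "gripper": 4}
    - {"x": 0, "y": 0, "z": -3, "wx": 0, "wy": 0, "wz": 0, "gripper": 4}
    - {"x": 0, "y": 0, "z": -3, "wx": 0, "wy": 0, "wz": 0, "gripper": 4}
    - {"x": 0, "y": 0, "z": -3, "wx": 0, "wy": 0, "wz": 0, "gripper": 4}
    - {"x": 0, "y": 0, "z": -2, "wx": 0, "wy": 0, "wz": 0, "gripper": 4}

```text
time_s: 25.5
position: [0.418, -0.271, 0.3547]
tool_rot: [[0.989, -0.147, 0.002], [-0.147, -0.989, -0.002], [0.002, 0.002, -1.0]]
ft_force: [-0.0, 0.4, -1.2]
grip_width: 0.0415
```

Request:
step_arm:
  increments:
    - {"x": 0.74, "y": -3.75, "z": 0, "wx": 0, "wy": 0, "wz": 0, "gripper": 4}
    - {"x": 0.74, "y": -3.75, "z": 0, "wx": 0, "wy": 0, "wz": 0, "gripper": 4}
    - {"x": 0.74, "y": -3.75, "z": 0, "wx": 0, "wy": 0, "wz": 0, "gripper": 4}
    - {"x": 0.74, "y": -3.75, "z": 0, "wx": 0, "wy": 0, "wz": 0, "gripper": 4}
    - {"x": 0.74, "y": -3.75, "z": 0, "wx": 0, "wy": 0, "wz": 0, "gripper": 4}
    - {"x": 0.74, "y": -3.75, "z": 0, "wx": 0, "wy": 0, "wz": 0, "gripper": 4}
    - {"x": 0.74, "y": -3.75, "z": 0, "wx": 0, "wy": 0, "wz": 0, "gripper": 4}
    - {"x": 0.74, "y": -3.75, "z": 0, "wx": 0, "wy": 0, "wz": 0, "gripper": 4}
    - {"x": 0.74, "y": -3.75, "z": 0, "wx": 0, "wy": 0, "wz": 0, "gripper": 4}
    - {"x": 0.74, "y": -3.75, "z": 0, "wx": 0, "wy": 0, "wz": 0, "gripper": 4}
    - {"x": 0.74, "y": -3.75, "z": 0, "wx": 0, "wy": 0, "wz": 0, "gripper": 4}
    - {"x": 0.74, "y": -3.75, "z": 0, "wx": 0, "wy": 0, "wz": 0, "gripper": 4}
    - {"x": 0, "y": 0, "z": 0, "wx": 0, "wy": 0, "wz": 0, "gripper": 4}
    - {"x": 0, "y": 0, "z": 0, "wx": 0, "wy": 0, "wz": 0, "gripper": 4}
    - {"x": 0, "y": 0, "z": 0, "wx": 0, "wy": 0, "wz": 0, "gripper": 4}

```text
time_s: 27.0
position: [0.5722, 0.1599, 0.3521]
tool_rot: [[0.989, -0.148, -0.0], [-0.148, -0.989, -0.0], [-0.0, 0.0, -1.0]]
ft_force: [-0.1, 0.1, -0.7]
grip_width: 0.0411
```

```bash
python3 c.py
```

```text
{'time_s': 27.0, 'position': [0.5722, 0.1599, 0.3521], 'ft_force': [-0.131, 0.0956, -0.6619], 'grip_width': 0.0411}
[-1.e-04 -3.e-04 -1.e+00] -8.52
to mag [ 0.04 -0.09  6.61]
[(-28.0, 31), (-27.5, 20), (-27.0, 20), (-26.5, 21), (-26.0, 17), (-25.5, 22), (-25.0, 20), (-24.5, 20), (-24.0, 24), (-23.5, 28), (-23.0, 62), (-22.5, 62), (-22.0, 90), (-21.5, 116), (-21.0, 121), (-20.5, 118), (-20.0, 118), (-19.5, 122), (-19.0, 119), (-18.5, 121), (18.0, 89), (18.5, 88), (19.0, 86), (19.5, 86), (20.0, 76), (20.5, 67), (21.0, 61), (21.5, 61), (22.0, 64), (22.5, 73), (23.0, 81), (23.5, 81), (24.0, 85), (24.5, 87), (25.0, 92), (25.5, 88), (26.0, 85), (26.5, 85), (27.0, 84), (27.5, 85)]
```

Request:
step_arm:
  increments:
    - {"x": 0.06, "y": -0.17, "z": 2, "wx": 0, "wy": 0, "wz": 0, "gripper": 4}
    - {"x": 0, "y": 0, "z": 2, "wx": 0, "wy": 0, "wz": 0, "gripper": 4}
    - {"x": 0, "y": 0, "z": 1.1, "wx": 0, "wy": 0, "wz": 0, "gripper": 4}
    - {"x": 0, "y": 0, "z": 0.3, "wx": 0, "wy": 0, "wz": 0, "gripper": 4}
    - {"x": 0, "y": 0, "z": 0.3, "wx": 0, "wy": 0, "wz": 0, "gripper": 4}
    - {"x": 0, "y": 0, "z": 0.3, "wx": 0, "wy": 0, "wz": 0, "gripper": 4}
    - {"x": 0, "y": 0, "z": 0.3, "wx": 0, "wy": 0, "wz": 0, "gripper": 4}
    - {"x": 0, "y": 0, "z": 0.3, "wx": 0, "wy": 0, "wz": 0, "gripper": 4}
    - {"x": 0, "y": 0, "z": 0, "wx": 0, "wy": 0, "wz": 0, "gripper": 4}

```text
time_s: 27.95
position: [0.5736, 0.1622, 0.2867]
tool_rot: [[0.989, -0.148, 0.003], [-0.148, -0.989, -0.0], [0.003, -0.0, -1.0]]
ft_force: [-0.3, -2.0, 3.3]
grip_width: 0.0408
```

Request:
step_arm:
  increments:
    - {"x": 0, "y": 0, "z": 0.3, "wx": 0, "wy": 0, "wz": 0, "gripper": 4}
    - {"x": 0, "y": 0, "z": 0.3, "wx": 0, "wy": 0, "wz": 0, "gripper": 4}
    - {"x": 0, "y": 0, "z": 0.3, "wx": 0, "wy": 0, "wz": 0, "gripper": 4}
    - {"x": 0, "y": 0, "z": 0.3, "wx": 0, "wy": 0, "wz": 0, "gripper": 4}
    - {"x": 0, "y": 0, "z": 0.2, "wx": 0, "wy": 0, "wz": 0, "gripper": 4}
    - {"x": 0, "y": 0, "z": 0, "wx": 0, "wy": 0, "wz": 0, "gripper": 4}
    - {"x": 0, "y": 0, "z": 0, "wx": 0, "wy": 0, "wz": 0, "gripper": 4}

```text
time_s: 28.65
position: [0.5737, 0.1623, 0.2723]
tool_rot: [[0.989, -0.147, 0.002], [-0.147, -0.989, 0.0], [0.002, -0.001, -1.0]]
ft_force: [2.8, -0.4, 5.2]
grip_width: 0.0411
```

Force 5.2 N, so disc 3 is seated. On to disc 4 at (0.5624,−0.2697).

Request:
step_arm:
  increments:
    - {"x": 0, "y": 0, "z": 0, "wx": 0, "wy": 0, "wz": 0, "gripper": 6}
    - {"x": 0, "y": 0, "z": 0, "wx": 0, "wy": 0, "wz": 0, "gripper": 6}
    - {"x": 0, "y": 0, "z": 0, "wx": 0, "wy": 0, "wz": 0, "gripper": 6}
    - {"x": 0, "y": 0, "z": -1.5, "wx": 0, "wy": 0, "wz": 0, "gripper": 6}
    - {"x": 0, "y": 0, "z": -2, "wx": 0, "wy": 0, "wz": 0, "gripper": 6}
    - {"x": 0, "y": 0, "z": -3, "wx": 0, "wy": 0, "wz": 0, "gripper": 6}
    - {"x": 0, "y": 0, "z": -2.3, "wx": 0, "wy": 0, "wz": 0, "gripper": 6}
    - {"x": 0, "y": 0, "z": 0, "wx": 0, "wy": 0, "wz": 0, "gripper": 6}

```text
time_s: 29.45
position: [0.5734, 0.1624, 0.3627]
tool_rot: [[0.989, -0.147, 0.005], [-0.147, -0.989, 0.001], [0.005, -0.001, -1.0]]
ft_force: [-0.6, 0.0, 0.6]
grip_width: 0.06
```

```bash
cat > v.py <<'E'
from h import *
p,R=st(); d=cam('wrist'); save(d,'v_%d'%(env.observe()['time_s']*10)); np.save('v.npy',d,allow_pickle=True)
hsv=cv2.cvtColor(d['color'],cv2.COLOR_BGR2HSV)
print('Yprofile',[int(d['color'][tuple(np.round(proj(d,p*[1,1,0]+[0,0,.109]+Y*s)).astype(int)[::-1])].mean()) for s in np.arange(-.03,.031,.003)])
print('Xprofile',[int(d['color'][tuple(np.round(proj(d,p*[1,1,0]+[0,0,.109]+X*s)).astype(int)[::-1])].mean()) for s in np.arange(-.03,.031,.003)])
E
python3 v.py
```

```text
{'time_s': 29.45, 'position': [0.5734, 0.1624, 0.3627], 'ft_force': [-0.6002, 0.0157, 0.6268], 'grip_width': 0.06}
Yprofile [114, 114, 110, 94, 114, 112, 116, 109, 81, 83, 86, 81, 84, 90, 84, 142, 61, 77, 83, 91, 95]
Xprofile [112, 110, 47, 62, 86, 83, 82, 83, 80, 81, 86, 83, 86, 80, 84, 88, 84, 81, 116, 122, 126]
```

Request:
step_arm:
  increments:
    - {"x": 0.44, "y": 3.57, "z": 0, "wx": 0, "wy": 0, "wz": 0, "gripper": 6}
    - {"x": 0.44, "y": 3.57, "z": 0, "wx": 0, "wy": 0, "wz": 0, "gripper": 6}
    - {"x": 0.44, "y": 3.57, "z": 0, "wx": 0, "wy": 0, "wz": 0, "gripper": 6}
    - {"x": 0.44, "y": 3.57, "z": 0, "wx": 0, "wy": 0, "wz": 0, "gripper": 6}
    - {"x": 0.44, "y": 3.57, "z": 0, "wx": 0, "wy": 0, "wz": 0, "gripper": 6}
    - {"x": 0.44, "y": 3.57, "z": 0, "wx": 0, "wy": 0, "wz": 0, "gripper": 6}
    - {"x": 0.44, "y": 3.57, "z": 0, "wx": 0, "wy": 0, "wz": 0, "gripper": 6}
    - {"x": 0.44, "y": 3.57, "z": 0, "wx": 0, "wy": 0, "wz": 0, "gripper": 6}
    - {"x": 0.44, "y": 3.57, "z": 0, "wx": 0, "wy": 0, "wz": 0, "gripper": 6}
    - {"x": 0.44, "y": 3.57, "z": 0, "wx": 0, "wy": 0, "wz": 0, "gripper": 6}
    - {"x": 0.44, "y": 3.57, "z": 0, "wx": 0, "wy": 0, "wz": 0, "gripper": 6}
    - {"x": 0.44, "y": 3.57, "z": 0, "wx": 0, "wy": 0, "wz": 0, "gripper": 6}
    - {"x": 0, "y": 0, "z": 0, "wx": 0, "wy": 0, "wz": 0, "gripper": 6}
    - {"x": 0, "y": 0, "z": 0, "wx": 0, "wy": 0, "wz": 0, "gripper": 6}

```text
time_s: 30.9
position: [0.5622, -0.2695, 0.358]
tool_rot: [[0.989, -0.149, -0.002], [-0.149, -0.989, 0.002], [-0.003, -0.002, -1.0]]
ft_force: [0.1, 0.3, -0.1]
grip_width: 0.06
```

```bash
python3 m.py
```

```text
{'time_s': 30.9, 'position': [0.5622, -0.2695, 0.358], 'ft_force': [0.0791, 0.2927, -0.0767], 'grip_width': 0.06}
[-0.0023  0.0021 -1.    ] -8.55
[ 0.5628 -0.2702  0.0229  0.9123] go [ 0.16 -0.08 18.45] carry [ -5.52 -42.62 -17.76]
[ 0.571  -0.3998  0.0243  0.8926] go [ 2.88 12.62 18.43] carry [ -8.26 -55.32 -17.73]
```

Request:
step_arm:
  increments:
    - {"x": 0.16, "y": -0.08, "z": 2.5, "wx": 0, "wy": 0, "wz": 0, "gripper": 5.4}
    - {"x": 0, "y": 0, "z": 3, "wx": 0, "wy": 0, "wz": 0, "gripper": 5.4}
    - {"x": 0, "y": 0, "z": 3, "wx": 0, "wy": 0, "wz": 0, "gripper": 5.4}
    - {"x": 0, "y": 0, "z": 3, "wx": 0, "wy": 0, "wz": 0, "gripper": 5.4}
    - {"x": 0, "y": 0, "z": 3, "wx": 0, "wy": 0, "wz": 0, "gripper": 5.4}
    - {"x": 0, "y": 0, "z": 2.5, "wx": 0, "wy": 0, "wz": 0, "gripper": 5.4}
    - {"x": 0, "y": 0, "z": 1, "wx": 0, "wy": 0, "wz": 0, "gripper": 5.4}
    - {"x": 0, "y": 0, "z": 0.5, "wx": 0, "wy": 0, "wz": 0, "gripper": 5.4}
    - {"x": 0, "y": 0, "z": 0, "wx": 0, "wy": 0, "wz": 0, "gripper": 4}
    - {"x": 0, "y": 0, "z": 0, "wx": 0, "wy": 0, "wz": 0, "gripper": 4}
    - {"x": 0, "y": 0, "z": 0, "wx": 0, "wy": 0, "wz": 0, "gripper": 4}
    - {"x": 0, "y": 0, "z": 0, "wx": 0, "wy": 0, "wz": 0, "gripper": 4}

```text
time_s: 32.15
position: [0.5642, -0.2687, 0.1755]
tool_rot: [[0.989, -0.147, 0.001], [-0.147, -0.989, -0.001], [0.001, 0.001, -1.0]]
ft_force: [0.0, 0.0, -1.1]
grip_width: 0.0408
```

Request:
step_arm:
  increments:
    - {"x": 0, "y": 0, "z": -1, "wx": 0, "wy": 0, "wz": 0, "gripper": 4}
    - {"x": 0, "y": 0, "z": -2.8, "wx": 0, "wy": 0, "wz": 0, "gripper": 4}
    - {"x": 0, "y": 0, "z": -3, "wx": 0, "wy": 0, "wz": 0, "gripper": 4}
    - {"x": 0, "y": 0, "z": -3, "wx": 0, "wy": 0, "wz": 0, "gripper": 4}
    - {"x": 0, "y": 0, "z": -3, "wx": 0, "wy": 0, "wz": 0, "gripper": 4}
    - {"x": 0, "y": 0, "z": -3, "wx": 0, "wy": 0, "wz": 0, "gripper": 4}
    - {"x": 0, "y": 0, "z": -2, "wx": 0, "wy": 0, "wz": 0, "gripper": 4}

```text
time_s: 32.85
position: [0.5638, -0.2685, 0.3561]
tool_rot: [[0.989, -0.147, 0.003], [-0.147, -0.989, -0.002], [0.003, 0.002, -1.0]]
ft_force: [0.9, -0.7, -0.2]
grip_width: 0.0408
```

Request:
step_arm:
  increments:
    - {"x": -0.46, "y": -3.56, "z": 0, "wx": 0, "wy": 0, "wz": 0, "gripper": 4}
    - {"x": -0.46, "y": -3.56, "z": 0, "wx": 0, "wy": 0, "wz": 0, "gripper": 4}
    - {"x": -0.46, "y": -3.56, "z": 0, "wx": 0, "wy": 0, "wz": 0, "gripper": 4}
    - {"x": -0.46, "y": -3.56, "z": 0, "wx": 0, "wy": 0, "wz": 0, "gripper": 4}
    - {"x": -0.46, "y": -3.56, "z": 0, "wx": 0, "wy": 0, "wz": 0, "gripper": 4}
    - {"x": -0.46, "y": -3.56, "z": 0, "wx": 0, "wy": 0, "wz": 0, "gripper": 4}
    - {"x": -0.46, "y": -3.56, "z": 0, "wx": 0, "wy": 0, "wz": 0, "gripper": 4}
    - {"x": -0.46, "y": -3.56, "z": 0, "wx": 0, "wy": 0, "wz": 0, "gripper": 4}
    - {"x": -0.46, "y": -3.56, "z": 0, "wx": 0, "wy": 0, "wz": 0, "gripper": 4}
    - {"x": -0.46, "y": -3.56, "z": 0, "wx": 0, "wy": 0, "wz": 0, "gripper": 4}
    - {"x": -0.46, "y": -3.56, "z": 0, "wx": 0, "wy": 0, "wz": 0, "gripper": 4}
    - {"x": -0.46, "y": -3.56, "z": 0, "wx": 0, "wy": 0, "wz": 0, "gripper": 4}
    - {"x": 0, "y": 0, "z": 0, "wx": 0, "wy": 0, "wz": 0, "gripper": 4}
    - {"x": 0, "y": 0, "z": 0, "wx": 0, "wy": 0, "wz": 0, "gripper": 4}
    - {"x": 0, "y": 0, "z": 0, "wx": 0, "wy": 0, "wz": 0, "gripper": 4}

```text
time_s: 34.35
position: [0.5725, 0.1612, 0.3532]
tool_rot: [[0.989, -0.148, 0.0], [-0.148, -0.989, -0.0], [0.0, 0.0, -1.0]]
ft_force: [0.0, 0.5, -0.4]
grip_width: 0.0406
```

```bash
sed -i 's/\[.5727,.1607,.2860\]/[.5735,.1620,.2860]/' c.py; python3 c.py
```

```text
{'time_s': 34.35, 'position': [0.5725, 0.1612, 0.3532], 'ft_force': [0.0131, 0.5362, -0.3836], 'grip_width': 0.0406}
[ 4.e-04 -2.e-04 -1.e+00] -8.53
to mag [ 0.09 -0.09  6.72]
[(-28.0, 49), (-27.5, 24), (-27.0, 24), (-26.5, 19), (-26.0, 18), (-25.5, 15), (-25.0, 15), (-24.5, 17), (-24.0, 21), (-23.5, 25), (-23.0, 51), (-22.5, 51), (-22.0, 92), (-21.5, 108), (-21.0, 119), (-20.5, 121), (-20.0, 121), (-19.5, 119), (-19.0, 120), (-18.5, 121), (18.0, 91), (18.5, 95), (19.0, 99), (19.5, 96), (20.0, 90), (20.5, 76), (21.0, 63), (21.5, 62), (22.0, 67), (22.5, 78), (23.0, 80), (23.5, 89), (24.0, 87), (24.5, 84), (25.0, 88), (25.5, 83), (26.0, 90), (26.5, 84), (27.0, 88), (27.5, 87)]
```

Request:
step_arm:
  increments:
    - {"x": 0.05, "y": -0.06, "z": 2, "wx": 0, "wy": 0, "wz": 0, "gripper": 4}
    - {"x": 0, "y": 0, "z": 2, "wx": 0, "wy": 0, "wz": 0, "gripper": 4}
    - {"x": 0, "y": 0, "z": 1.2, "wx": 0, "wy": 0, "wz": 0, "gripper": 4}
    - {"x": 0, "y": 0, "z": 0.3, "wx": 0, "wy": 0, "wz": 0, "gripper": 4}
    - {"x": 0, "y": 0, "z": 0.3, "wx": 0, "wy": 0, "wz": 0, "gripper": 4}
    - {"x": 0, "y": 0, "z": 0.3, "wx": 0, "wy": 0, "wz": 0, "gripper": 4}
    - {"x": 0, "y": 0, "z": 0.3, "wx": 0, "wy": 0, "wz": 0, "gripper": 4}
    - {"x": 0, "y": 0, "z": 0.3, "wx": 0, "wy": 0, "wz": 0, "gripper": 4}
    - {"x": 0, "y": 0, "z": 0, "wx": 0, "wy": 0, "wz": 0, "gripper": 4}

```text
time_s: 35.3
position: [0.5735, 0.1625, 0.2868]
tool_rot: [[0.989, -0.147, 0.004], [-0.147, -0.989, 0.0], [0.004, -0.001, -1.0]]
ft_force: [2.2, -1.2, 2.2]
grip_width: 0.0412
```

Request:
step_arm:
  increments:
    - {"x": 0, "y": 0, "z": 0.3, "wx": 0, "wy": 0, "wz": 0, "gripper": 4}
    - {"x": 0, "y": 0, "z": 0.3, "wx": 0, "wy": 0, "wz": 0, "gripper": 4}
    - {"x": 0, "y": 0, "z": 0.3, "wx": 0, "wy": 0, "wz": 0, "gripper": 4}
    - {"x": 0, "y": 0, "z": 0.3, "wx": 0, "wy": 0, "wz": 0, "gripper": 4}
    - {"x": 0, "y": 0, "z": 0.2, "wx": 0, "wy": 0, "wz": 0, "gripper": 4}
    - {"x": 0, "y": 0, "z": 0, "wx": 0, "wy": 0, "wz": 0, "gripper": 4}
    - {"x": 0, "y": 0, "z": 0, "wx": 0, "wy": 0, "wz": 0, "gripper": 4}

```text
time_s: 36.0
position: [0.5733, 0.1626, 0.2723]
tool_rot: [[0.989, -0.147, 0.002], [-0.147, -0.989, 0.0], [0.002, -0.0, -1.0]]
ft_force: [3.1, 1.2, 4.9]
grip_width: 0.0409
```

Request:
step_arm:
  increments:
    - {"x": 0, "y": 0, "z": 0, "wx": 0, "wy": 0, "wz": 0, "gripper": 6}
    - {"x": 0, "y": 0, "z": 0, "wx": 0, "wy": 0, "wz": 0, "gripper": 6}
    - {"x": 0, "y": 0, "z": 0, "wx": 0, "wy": 0, "wz": 0, "gripper": 6}
    - {"x": 0, "y": 0, "z": -1.5, "wx": 0, "wy": 0, "wz": 0, "gripper": 6}
    - {"x": 0, "y": 0, "z": -2, "wx": 0, "wy": 0, "wz": 0, "gripper": 6}
    - {"x": 0, "y": 0, "z": -3, "wx": 0, "wy": 0, "wz": 0, "gripper": 6}
    - {"x": 0, "y": 0, "z": -2.3, "wx": 0, "wy": 0, "wz": 0, "gripper": 6}
    - {"x": 0, "y": 0, "z": 0, "wx": 0, "wy": 0, "wz": 0, "gripper": 6}

```text
time_s: 36.8
position: [0.5731, 0.1626, 0.3626]
tool_rot: [[0.989, -0.147, 0.005], [-0.147, -0.989, 0.0], [0.005, -0.001, -1.0]]
ft_force: [-0.0, 0.6, -0.3]
grip_width: 0.0599
```

```bash
python3 v.py
```

```text
{'time_s': 36.8, 'position': [0.5731, 0.1626, 0.3626], 'ft_force': [-0.0304, 0.628, -0.2549], 'grip_width': 0.0599}
Yprofile [114, 111, 112, 86, 116, 123, 120, 106, 83, 84, 83, 82, 81, 79, 82, 141, 61, 80, 89, 99, 98]
Xprofile [110, 101, 51, 69, 87, 82, 82, 84, 81, 83, 83, 78, 85, 83, 81, 81, 79, 81, 114, 123, 123]
```

Request:
step_arm:
  increments:
    - {"x": 0.54, "y": 3.71, "z": 0, "wx": 0, "wy": 0, "wz": 0, "gripper": 6}
    - {"x": 0.54, "y": 3.71, "z": 0, "wx": 0, "wy": 0, "wz": 0, "gripper": 6}
    - {"x": 0.54, "y": 3.71, "z": 0, "wx": 0, "wy": 0, "wz": 0, "gripper": 6}
    - {"x": 0.54, "y": 3.71, "z": 0, "wx": 0, "wy": 0, "wz": 0, "gripper": 6}
    - {"x": 0.54, "y": 3.71, "z": 0, "wx": 0, "wy": 0, "wz": 0, "gripper": 6}
    - {"x": 0.54, "y": 3.71, "z": 0, "wx": 0, "wy": 0, "wz": 0, "gripper": 6}
    - {"x": 0.54, "y": 3.71, "z": 0, "wx": 0, "wy": 0, "wz": 0, "gripper": 6}
    - {"x": 0.54, "y": 3.71, "z": 0, "wx": 0, "wy": 0, "wz": 0, "gripper": 6}
    - {"x": 0.54, "y": 3.71, "z": 0, "wx": 0, "wy": 0, "wz": 0, "gripper": 6}
    - {"x": 0.54, "y": 3.71, "z": 0, "wx": 0, "wy": 0, "wz": 0, "gripper": 6}
    - {"x": 0.54, "y": 3.71, "z": 0, "wx": 0, "wy": 0, "wz": 0, "gripper": 6}
    - {"x": 0.54, "y": 3.71, "z": 0, "wx": 0, "wy": 0, "wz": 0, "gripper": 6}
    - {"x": 0.54, "y": 3.71, "z": 0, "wx": 0, "wy": 0, "wz": 0, "gripper": 6}
    - {"x": 0.54, "y": 3.71, "z": 0, "wx": 0, "wy": 0, "wz": 0, "gripper": 6}
    - {"x": 0.54, "y": 3.71, "z": 0, "wx": 0, "wy": 0, "wz": 0, "gripper": 6}
    - {"x": 0, "y": 0, "z": 0, "wx": 0, "wy": 0, "wz": 0, "gripper": 6}
    - {"x": 0, "y": 0, "z": 0, "wx": 0, "wy": 0, "wz": 0, "gripper": 6}

```text
time_s: 38.55
position: [0.5709, -0.4005, 0.3575]
tool_rot: [[0.989, -0.149, -0.002], [-0.149, -0.989, 0.003], [-0.003, -0.002, -1.0]]
ft_force: [0.2, -0.0, -0.3]
grip_width: 0.0603
```

```bash
sed -i 's/M=np.array(\[.5727,.1607\])/M=np.array([.5730,.1620])/' m.py; python3 m.py
```

```text
{'time_s': 38.55, 'position': [0.5709, -0.4005, 0.3575], 'ft_force': [0.1934, -0.0087, -0.2783], 'grip_width': 0.0603}
[-0.0025  0.0027 -1.    ] -8.55
[ 0.5715 -0.4007  0.0229  0.9129] go [ 0.14 -0.11 18.4 ] carry [ -8.31 -55.54 -17.7 ]
[ 0.4426 -0.4011  0.0238  0.9043] go [-12.59   1.83  18.42] carry [  4.43 -57.5  -17.73]
```

The magazine profile is unchanged from disc 3 to disc 4, so both sit at the same level. Grip disc 5.

Request:
step_arm:
  increments:
    - {"x": 0.14, "y": -0.11, "z": 2.5, "wx": 0, "wy": 0, "wz": 0, "gripper": 6}
    - {"x": 0, "y": 0, "z": 3, "wx": 0, "wy": 0, "wz": 0, "gripper": 6}
    - {"x": 0, "y": 0, "z": 3, "wx": 0, "wy": 0, "wz": 0, "gripper": 6}
    - {"x": 0, "y": 0, "z": 3, "wx": 0, "wy": 0, "wz": 0, "gripper": 6}
    - {"x": 0, "y": 0, "z": 3, "wx": 0, "wy": 0, "wz": 0, "gripper": 6}
    - {"x": 0, "y": 0, "z": 2.5, "wx": 0, "wy": 0, "wz": 0, "gripper": 6}
    - {"x": 0, "y": 0, "z": 1, "wx": 0, "wy": 0, "wz": 0, "gripper": 6}
    - {"x": 0, "y": 0, "z": 0.5, "wx": 0, "wy": 0, "wz": 0, "gripper": 6}
    - {"x": 0, "y": 0, "z": 0, "wx": 0, "wy": 0, "wz": 0, "gripper": 4}
    - {"x": 0, "y": 0, "z": 0, "wx": 0, "wy": 0, "wz": 0, "gripper": 4}
    - {"x": 0, "y": 0, "z": 0, "wx": 0, "wy": 0, "wz": 0, "gripper": 4}
    - {"x": 0, "y": 0, "z": 0, "wx": 0, "wy": 0, "wz": 0, "gripper": 4}

```text
time_s: 39.8
position: [0.5729, -0.399, 0.176]
tool_rot: [[0.989, -0.147, 0.002], [-0.147, -0.989, -0.001], [0.002, 0.001, -1.0]]
ft_force: [-0.3, 1.6, 5.3]
grip_width: 0.0408
```

Request:
step_arm:
  increments:
    - {"x": 0, "y": 0, "z": -1, "wx": 0, "wy": 0, "wz": 0, "gripper": 4}
    - {"x": 0, "y": 0, "z": -2.8, "wx": 0, "wy": 0, "wz": 0, "gripper": 4}
    - {"x": 0, "y": 0, "z": -3, "wx": 0, "wy": 0, "wz": 0, "gripper": 4}
    - {"x": 0, "y": 0, "z": -3, "wx": 0, "wy": 0, "wz": 0, "gripper": 4}
    - {"x": 0, "y": 0, "z": -3, "wx": 0, "wy": 0, "wz": 0, "gripper": 4}
    - {"x": 0, "y": 0, "z": -3, "wx": 0, "wy": 0, "wz": 0, "gripper": 4}
    - {"x": 0, "y": 0, "z": -2, "wx": 0, "wy": 0, "wz": 0, "gripper": 4}

```text
time_s: 40.5
position: [0.5724, -0.3988, 0.3561]
tool_rot: [[0.989, -0.148, 0.002], [-0.148, -0.989, -0.002], [0.003, 0.002, -1.0]]
ft_force: [0.4, -0.3, -0.4]
grip_width: 0.0409
```

Request:
step_arm:
  increments:
    - {"x": -0.55, "y": -3.7, "z": 0, "wx": 0, "wy": 0, "wz": 0, "gripper": 4}
    - {"x": -0.55, "y": -3.7, "z": 0, "wx": 0, "wy": 0, "wz": 0, "gripper": 4}
    - {"x": -0.55, "y": -3.7, "z": 0, "wx": 0, "wy": 0, "wz": 0, "gripper": 4}
    - {"x": -0.55, "y": -3.7, "z": 0, "wx": 0, "wy": 0, "wz": 0, "gripper": 4}
    - {"x": -0.55, "y": -3.7, "z": 0, "wx": 0, "wy": 0, "wz": 0, "gripper": 4}
    - {"x": -0.55, "y": -3.7, "z": 0, "wx": 0, "wy": 0, "wz": 0, "gripper": 4}
    - {"x": -0.55, "y": -3.7, "z": 0, "wx": 0, "wy": 0, "wz": 0, "gripper": 4}
    - {"x": -0.55, "y": -3.7, "z": 0, "wx": 0, "wy": 0, "wz": 0, "gripper": 4}
    - {"x": -0.55, "y": -3.7, "z": 0, "wx": 0, "wy": 0, "wz": 0, "gripper": 4}
    - {"x": -0.55, "y": -3.7, "z": 0, "wx": 0, "wy": 0, "wz": 0, "gripper": 4}
    - {"x": -0.55, "y": -3.7, "z": 0, "wx": 0, "wy": 0, "wz": 0, "gripper": 4}
    - {"x": -0.55, "y": -3.7, "z": 0, "wx": 0, "wy": 0, "wz": 0, "gripper": 4}
    - {"x": -0.55, "y": -3.7, "z": 0, "wx": 0, "wy": 0, "wz": 0, "gripper": 4}
    - {"x": -0.55, "y": -3.7, "z": 0, "wx": 0, "wy": 0, "wz": 0, "gripper": 4}
    - {"x": -0.55, "y": -3.7, "z": 0, "wx": 0, "wy": 0, "wz": 0, "gripper": 4}
    - {"x": 0, "y": 0, "z": 0, "wx": 0, "wy": 0, "wz": 0, "gripper": 4}
    - {"x": 0, "y": 0, "z": 0, "wx": 0, "wy": 0, "wz": 0, "gripper": 4}
    - {"x": 0, "y": 0, "z": 0, "wx": 0, "wy": 0, "wz": 0, "gripper": 4}

```text
time_s: 42.3
position: [0.5729, 0.1613, 0.3531]
tool_rot: [[0.989, -0.148, 0.0], [-0.148, -0.989, -0.0], [0.0, 0.0, -1.0]]
ft_force: [1.0, -0.6, 0.3]
grip_width: 0.0408
```

```bash
sed -i 's/\[.5735,.1620,.2860\]/[.5731,.1619,.2860]/' c.py; python3 c.py
```

```text
{'time_s': 42.3, 'position': [0.5729, 0.1613, 0.3531], 'ft_force': [0.9744, -0.6029, 0.2955], 'grip_width': 0.0408}
[ 3.e-04 -3.e-04 -1.e+00] -8.53
to mag [ 0.   -0.06  6.71]
[(-28.0, 43), (-27.5, 21), (-27.0, 21), (-26.5, 20), (-26.0, 22), (-25.5, 21), (-25.0, 14), (-24.5, 14), (-24.0, 21), (-23.5, 25), (-23.0, 38), (-22.5, 38), (-22.0, 78), (-21.5, 111), (-21.0, 115), (-20.5, 118), (-20.0, 118), (-19.5, 123), (-19.0, 118), (-18.5, 122), (18.0, 86), (18.5, 84), (19.0, 79), (19.5, 83), (20.0, 89), (20.5, 95), (21.0, 79), (21.5, 61), (22.0, 61), (22.5, 58), (23.0, 76), (23.5, 80), (24.0, 85), (24.5, 87), (25.0, 86), (25.5, 87), (26.0, 90), (26.5, 91), (27.0, 89), (27.5, 86)]
```

Request:
step_arm:
  increments:
    - {"x": 0, "y": -0.04, "z": 2, "wx": 0, "wy": 0, "wz": 0, "gripper": 4}
    - {"x": 0, "y": 0, "z": 2, "wx": 0, "wy": 0, "wz": 0, "gripper": 4}
    - {"x": 0, "y": 0, "z": 1.2, "wx": 0, "wy": 0, "wz": 0, "gripper": 4}
    - {"x": 0, "y": 0, "z": 0.3, "wx": 0, "wy": 0, "wz": 0, "gripper": 4}
    - {"x": 0, "y": 0, "z": 0.3, "wx": 0, "wy": 0, "wz": 0, "gripper": 4}
    - {"x": 0, "y": 0, "z": 0.3, "wx": 0, "wy": 0, "wz": 0, "gripper": 4}
    - {"x": 0, "y": 0, "z": 0.3, "wx": 0, "wy": 0, "wz": 0, "gripper": 4}
    - {"x": 0, "y": 0, "z": 0.3, "wx": 0, "wy": 0, "wz": 0, "gripper": 4}
    - {"x": 0, "y": 0, "z": 0, "wx": 0, "wy": 0, "wz": 0, "gripper": 4}

```text
time_s: 43.25
position: [0.5733, 0.1624, 0.2871]
tool_rot: [[0.989, -0.147, 0.004], [-0.147, -0.989, -0.0], [0.004, -0.0, -1.0]]
ft_force: [1.6, -1.3, 2.0]
grip_width: 0.0407
```

Request:
step_arm:
  increments:
    - {"x": 0, "y": 0, "z": 0.3, "wx": 0, "wy": 0, "wz": 0, "gripper": 4}
    - {"x": 0, "y": 0, "z": 0.3, "wx": 0, "wy": 0, "wz": 0, "gripper": 4}
    - {"x": 0, "y": 0, "z": 0.3, "wx": 0, "wy": 0, "wz": 0, "gripper": 4}
    - {"x": 0, "y": 0, "z": 0.3, "wx": 0, "wy": 0, "wz": 0, "gripper": 4}
    - {"x": 0, "y": 0, "z": 0.2, "wx": 0, "wy": 0, "wz": 0, "gripper": 4}
    - {"x": 0, "y": 0, "z": 0, "wx": 0, "wy": 0, "wz": 0, "gripper": 4}
    - {"x": 0, "y": 0, "z": 0, "wx": 0, "wy": 0, "wz": 0, "gripper": 4}

```text
time_s: 43.95
position: [0.5734, 0.1625, 0.2727]
tool_rot: [[0.989, -0.148, 0.003], [-0.148, -0.989, -0.0], [0.003, -0.0, -1.0]]
ft_force: [2.2, -1.0, 5.2]
grip_width: 0.0411
```

Request:
step_arm:
  increments:
    - {"x": 0, "y": 0, "z": 0, "wx": 0, "wy": 0, "wz": 0, "gripper": 6}
    - {"x": 0, "y": 0, "z": 0, "wx": 0, "wy": 0, "wz": 0, "gripper": 6}
    - {"x": 0, "y": 0, "z": 0, "wx": 0, "wy": 0, "wz": 0, "gripper": 6}
    - {"x": 0, "y": 0, "z": -1.5, "wx": 0, "wy": 0, "wz": 0, "gripper": 6}
    - {"x": 0, "y": 0, "z": -2, "wx": 0, "wy": 0, "wz": 0, "gripper": 6}
    - {"x": 0, "y": 0, "z": -3, "wx": 0, "wy": 0, "wz": 0, "gripper": 6}
    - {"x": 0, "y": 0, "z": -2.3, "wx": 0, "wy": 0, "wz": 0, "gripper": 6}
    - {"x": 0, "y": 0, "z": 0, "wx": 0, "wy": 0, "wz": 0, "gripper": 6}

```text
time_s: 44.75
position: [0.573, 0.1627, 0.3627]
tool_rot: [[0.989, -0.147, 0.005], [-0.147, -0.989, 0.0], [0.005, -0.001, -1.0]]
ft_force: [0.8, -0.3, -0.5]
grip_width: 0.0598
```

```bash
python3 v.py
```

```text
{'time_s': 44.75, 'position': [0.573, 0.1627, 0.3627], 'ft_force': [0.7742, -0.2625, -0.4567], 'grip_width': 0.0598}
Yprofile [117, 113, 115, 85, 115, 113, 119, 89, 81, 83, 80, 81, 83, 81, 84, 150, 58, 78, 85, 88, 93]
Xprofile [117, 100, 51, 56, 88, 85, 80, 77, 83, 79, 80, 83, 86, 84, 85, 84, 87, 82, 115, 125, 124]
```

Request:
step_arm:
  increments:
    - {"x": -0.29, "y": 3.6, "z": 0, "wx": 0, "wy": 0, "wz": 0, "gripper": 6}
    - {"x": -0.29, "y": 3.6, "z": 0, "wx": 0, "wy": 0, "wz": 0, "gripper": 6}
    - {"x": -0.29, "y": 3.6, "z": 0, "wx": 0, "wy": 0, "wz": 0, "gripper": 6}
    - {"x": -0.29, "y": 3.6, "z": 0, "wx": 0, "wy": 0, "wz": 0, "gripper": 6}
    - {"x": -0.29, "y": 3.6, "z": 0, "wx": 0, "wy": 0, "wz": 0, "gripper": 6}
    - {"x": -0.29, "y": 3.6, "z": 0, "wx": 0, "wy": 0, "wz": 0, "gripper": 6}
    - {"x": -0.29, "y": 3.6, "z": 0, "wx": 0, "wy": 0, "wz": 0, "gripper": 6}
    - {"x": -0.29, "y": 3.6, "z": 0, "wx": 0, "wy": 0, "wz": 0, "gripper": 6}
    - {"x": -0.29, "y": 3.6, "z": 0, "wx": 0, "wy": 0, "wz": 0, "gripper": 6}
    - {"x": -0.29, "y": 3.6, "z": 0, "wx": 0, "wy": 0, "wz": 0, "gripper": 6}
    - {"x": -0.29, "y": 3.6, "z": 0, "wx": 0, "wy": 0, "wz": 0, "gripper": 6}
    - {"x": -0.29, "y": 3.6, "z": 0, "wx": 0, "wy": 0, "wz": 0, "gripper": 6}
    - {"x": -0.29, "y": 3.6, "z": 0, "wx": 0, "wy": 0, "wz": 0, "gripper": 6}
    - {"x": -0.29, "y": 3.6, "z": 0, "wx": 0, "wy": 0, "wz": 0, "gripper": 6}
    - {"x": -0.29, "y": 3.6, "z": 0, "wx": 0, "wy": 0, "wz": 0, "gripper": 6}
    - {"x": -0.29, "y": 3.6, "z": 0, "wx": 0, "wy": 0, "wz": 0, "gripper": 6}
    - {"x": 0, "y": 0, "z": 0, "wx": 0, "wy": 0, "wz": 0, "gripper": 6}
    - {"x": 0, "y": 0, "z": 0, "wx": 0, "wy": 0, "wz": 0, "gripper": 6}

```text
time_s: 46.6
position: [0.4419, -0.4005, 0.3581]
tool_rot: [[0.989, -0.149, -0.002], [-0.149, -0.989, 0.003], [-0.002, -0.002, -1.0]]
ft_force: [0.0, 0.3, 0.2]
grip_width: 0.0601
```

```bash
python3 m.py
```

```text
{'time_s': 46.6, 'position': [0.4419, -0.4005, 0.3581], 'ft_force': [0.0383, 0.2851, 0.1613], 'grip_width': 0.0601}
[-0.0016  0.0027 -1.    ] -8.55
[ 0.4426 -0.4013  0.0229  0.9265] go [ 0.16 -0.06 18.46] carry [  4.44 -57.52 -17.72]
```

Same profile for disc 5. Grip the last disc.

Request:
step_arm:
  increments:
    - {"x": 0.16, "y": -0.06, "z": 2.5, "wx": 0, "wy": 0, "wz": 0, "gripper": 6}
    - {"x": 0, "y": 0, "z": 3, "wx": 0, "wy": 0, "wz": 0, "gripper": 6}
    - {"x": 0, "y": 0, "z": 3, "wx": 0, "wy": 0, "wz": 0, "gripper": 6}
    - {"x": 0, "y": 0, "z": 3, "wx": 0, "wy": 0, "wz": 0, "gripper": 6}
    - {"x": 0, "y": 0, "z": 3, "wx": 0, "wy": 0, "wz": 0, "gripper": 6}
    - {"x": 0, "y": 0, "z": 2.5, "wx": 0, "wy": 0, "wz": 0, "gripper": 6}
    - {"x": 0, "y": 0, "z": 1, "wx": 0, "wy": 0, "wz": 0, "gripper": 6}
    - {"x": 0, "y": 0, "z": 0.5, "wx": 0, "wy": 0, "wz": 0, "gripper": 6}
    - {"x": 0, "y": 0, "z": 0, "wx": 0, "wy": 0, "wz": 0, "gripper": 4}
    - {"x": 0, "y": 0, "z": 0, "wx": 0, "wy": 0, "wz": 0, "gripper": 4}
    - {"x": 0, "y": 0, "z": 0, "wx": 0, "wy": 0, "wz": 0, "gripper": 4}
    - {"x": 0, "y": 0, "z": 0, "wx": 0, "wy": 0, "wz": 0, "gripper": 4}

```text
time_s: 47.85
position: [0.444, -0.4001, 0.1758]
tool_rot: [[0.989, -0.147, 0.001], [-0.147, -0.989, -0.002], [0.002, 0.001, -1.0]]
ft_force: [1.4, 1.6, 6.3]
grip_width: 0.0407
```

Request:
step_arm:
  increments:
    - {"x": 0, "y": 0, "z": -1, "wx": 0, "wy": 0, "wz": 0, "gripper": 4}
    - {"x": 0, "y": 0, "z": -2.8, "wx": 0, "wy": 0, "wz": 0, "gripper": 4}
    - {"x": 0, "y": 0, "z": -3, "wx": 0, "wy": 0, "wz": 0, "gripper": 4}
    - {"x": 0, "y": 0, "z": -3, "wx": 0, "wy": 0, "wz": 0, "gripper": 4}
    - {"x": 0, "y": 0, "z": -3, "wx": 0, "wy": 0, "wz": 0, "gripper": 4}
    - {"x": 0, "y": 0, "z": -3, "wx": 0, "wy": 0, "wz": 0, "gripper": 4}
    - {"x": 0, "y": 0, "z": -2, "wx": 0, "wy": 0, "wz": 0, "gripper": 4}

```text
time_s: 48.55
position: [0.4436, -0.3998, 0.3558]
tool_rot: [[0.989, -0.148, 0.002], [-0.148, -0.989, -0.003], [0.002, 0.002, -1.0]]
ft_force: [0.6, -0.3, -1.5]
grip_width: 0.0412
```

Request:
step_arm:
  increments:
    - {"x": 0.28, "y": -3.6, "z": 0, "wx": 0, "wy": 0, "wz": 0, "gripper": 4}
    - {"x": 0.28, "y": -3.6, "z": 0, "wx": 0, "wy": 0, "wz": 0, "gripper": 4}
    - {"x": 0.28, "y": -3.6, "z": 0, "wx": 0, "wy": 0, "wz": 0, "gripper": 4}
    - {"x": 0.28, "y": -3.6, "z": 0, "wx": 0, "wy": 0, "wz": 0, "gripper": 4}
    - {"x": 0.28, "y": -3.6, "z": 0, "wx": 0, "wy": 0, "wz": 0, "gripper": 4}
    - {"x": 0.28, "y": -3.6, "z": 0, "wx": 0, "wy": 0, "wz": 0, "gripper": 4}
    - {"x": 0.28, "y": -3.6, "z": 0, "wx": 0, "wy": 0, "wz": 0, "gripper": 4}
    - {"x": 0.28, "y": -3.6, "z": 0, "wx": 0, "wy": 0, "wz": 0, "gripper": 4}
    - {"x": 0.28, "y": -3.6, "z": 0, "wx": 0, "wy": 0, "wz": 0, "gripper": 4}
    - {"x": 0.28, "y": -3.6, "z": 0, "wx": 0, "wy": 0, "wz": 0, "gripper": 4}
    - {"x": 0.28, "y": -3.6, "z": 0, "wx": 0, "wy": 0, "wz": 0, "gripper": 4}
    - {"x": 0.28, "y": -3.6, "z": 0, "wx": 0, "wy": 0, "wz": 0, "gripper": 4}
    - {"x": 0.28, "y": -3.6, "z": 0, "wx": 0, "wy": 0, "wz": 0, "gripper": 4}
    - {"x": 0.28, "y": -3.6, "z": 0, "wx": 0, "wy": 0, "wz": 0, "gripper": 4}
    - {"x": 0.28, "y": -3.6, "z": 0, "wx": 0, "wy": 0, "wz": 0, "gripper": 4}
    - {"x": 0.28, "y": -3.6, "z": 0, "wx": 0, "wy": 0, "wz": 0, "gripper": 4}
    - {"x": 0, "y": 0, "z": 0, "wx": 0, "wy": 0, "wz": 0, "gripper": 4}
    - {"x": 0, "y": 0, "z": 0, "wx": 0, "wy": 0, "wz": 0, "gripper": 4}
    - {"x": 0, "y": 0, "z": 0, "wx": 0, "wy": 0, "wz": 0, "gripper": 4}

```text
time_s: 50.45
position: [0.5729, 0.1623, 0.353]
tool_rot: [[0.989, -0.148, -0.0], [-0.148, -0.989, -0.0], [0.0, 0.0, -1.0]]
ft_force: [0.4, -0.4, 0.1]
grip_width: 0.041
```

```bash
python3 c.py
```

```text
{'time_s': 50.45, 'position': [0.5729, 0.1623, 0.353], 'ft_force': [0.3503, -0.3503, 0.0825], 'grip_width': 0.041}
[-0.e+00 -3.e-04 -1.e+00] -8.53
to mag [0.03 0.04 6.7 ]
[(-28.0, 25), (-27.5, 22), (-27.0, 22), (-26.5, 20), (-26.0, 16), (-25.5, 25), (-25.0, 19), (-24.5, 19), (-24.0, 19), (-23.5, 23), (-23.0, 25), (-22.5, 25), (-22.0, 38), (-21.5, 70), (-21.0, 108), (-20.5, 120), (-20.0, 120), (-19.5, 117), (-19.0, 127), (-18.5, 128), (18.0, 86), (18.5, 84), (19.0, 84), (19.5, 88), (20.0, 86), (20.5, 84), (21.0, 69), (21.5, 61), (22.0, 65), (22.5, 66), (23.0, 68), (23.5, 80), (24.0, 81), (24.5, 87), (25.0, 86), (25.5, 85), (26.0, 88), (26.5, 88), (27.0, 85), (27.5, 83)]
```

Request:
step_arm:
  increments:
    - {"x": 0.01, "y": 0.07, "z": 2, "wx": 0, "wy": 0, "wz": 0, "gripper": 4}
    - {"x": 0, "y": 0, "z": 2, "wx": 0, "wy": 0, "wz": 0, "gripper": 4}
    - {"x": 0, "y": 0, "z": 1.2, "wx": 0, "wy": 0, "wz": 0, "gripper": 4}
    - {"x": 0, "y": 0, "z": 0.3, "wx": 0, "wy": 0, "wz": 0, "gripper": 4}
    - {"x": 0, "y": 0, "z": 0.3, "wx": 0, "wy": 0, "wz": 0, "gripper": 4}
    - {"x": 0, "y": 0, "z": 0.3, "wx": 0, "wy": 0, "wz": 0, "gripper": 4}
    - {"x": 0, "y": 0, "z": 0.3, "wx": 0, "wy": 0, "wz": 0, "gripper": 4}
    - {"x": 0, "y": 0, "z": 0.3, "wx": 0, "wy": 0, "wz": 0, "gripper": 4}
    - {"x": 0, "y": 0, "z": 0, "wx": 0, "wy": 0, "wz": 0, "gripper": 4}

```text
time_s: 51.4
position: [0.5734, 0.1622, 0.2871]
tool_rot: [[0.989, -0.147, 0.003], [-0.147, -0.989, -0.0], [0.003, -0.0, -1.0]]
ft_force: [2.1, -2.7, 3.6]
grip_width: 0.0405
```

Request:
step_arm:
  increments:
    - {"x": 0, "y": 0, "z": 0.3, "wx": 0, "wy": 0, "wz": 0, "gripper": 4}
    - {"x": 0, "y": 0, "z": 0.3, "wx": 0, "wy": 0, "wz": 0, "gripper": 4}
    - {"x": 0, "y": 0, "z": 0.3, "wx": 0, "wy": 0, "wz": 0, "gripper": 4}
    - {"x": 0, "y": 0, "z": 0.3, "wx": 0, "wy": 0, "wz": 0, "gripper": 4}
    - {"x": 0, "y": 0, "z": 0.3, "wx": 0, "wy": 0, "wz": 0, "gripper": 4}
    - {"x": 0, "y": 0, "z": 0, "wx": 0, "wy": 0, "wz": 0, "gripper": 4}
    - {"x": 0, "y": 0, "z": 0, "wx": 0, "wy": 0, "wz": 0, "gripper": 4}

```text
time_s: 52.1
position: [0.5735, 0.1624, 0.272]
tool_rot: [[0.989, -0.148, 0.003], [-0.148, -0.989, -0.0], [0.003, -0.0, -1.0]]
ft_force: [1.3, -1.4, 4.8]
grip_width: 0.041
```

Request:
step_arm:
  increments:
    - {"x": 0, "y": 0, "z": 0, "wx": 0, "wy": 0, "wz": 0, "gripper": 6}
    - {"x": 0, "y": 0, "z": 0, "wx": 0, "wy": 0, "wz": 0, "gripper": 6}
    - {"x": 0, "y": 0, "z": 0, "wx": 0, "wy": 0, "wz": 0, "gripper": 6}
    - {"x": 0, "y": 0, "z": -1.5, "wx": 0, "wy": 0, "wz": 0, "gripper": 6}
    - {"x": 0, "y": 0, "z": -2, "wx": 0, "wy": 0, "wz": 0, "gripper": 6}
    - {"x": 0, "y": 0, "z": -3, "wx": 0, "wy": 0, "wz": 0, "gripper": 6}
    - {"x": 0, "y": 0, "z": -2.3, "wx": 0, "wy": 0, "wz": 0, "gripper": 6}
    - {"x": 0, "y": 0, "z": 0, "wx": 0, "wy": 0, "wz": 0, "gripper": 6}

```text
time_s: 52.9
position: [0.5732, 0.1625, 0.3619]
tool_rot: [[0.989, -0.147, 0.006], [-0.147, -0.989, 0.001], [0.006, -0.001, -1.0]]
ft_force: [-0.4, -0.2, 0.1]
grip_width: 0.0596
```

```bash
python3 v.py; python3 - <<'E'
from h import *
w=np.load('v.npy',allow_pickle=True).item()['color'][130:290,220:400]; s=cam('scene')['color'][225:300,335:455]
t=cam('top'); b=blobs(t,amin=60); print('discs left on cloth:',b.round(3))
cv2.imwrite('pics/v2.png',np.hstack([cv2.resize(w,(394,350),interpolation=cv2.INTER_CUBIC)[:, :300],cv2.resize(s,(480,300),interpolation=cv2.INTER_CUBIC)][::-1][:1]+[cv2.resize(w,(320,300),interpolation=cv2.INTER_CUBIC)]))
E
```

```text
{'time_s': 52.9, 'position': [0.5732, 0.1625, 0.3619], 'ft_force': [-0.4036, -0.2488, 0.0949], 'grip_width': 0.0596}
Yprofile [115, 110, 107, 105, 117, 116, 115, 89, 78, 80, 79, 85, 82, 91, 90, 175, 59, 81, 75, 95, 94]
Xprofile [103, 92, 62, 46, 80, 84, 80, 81, 85, 88, 79, 83, 83, 79, 81, 82, 85, 83, 119, 124, 124]
discs left on cloth: []
```

View pics/v2.png

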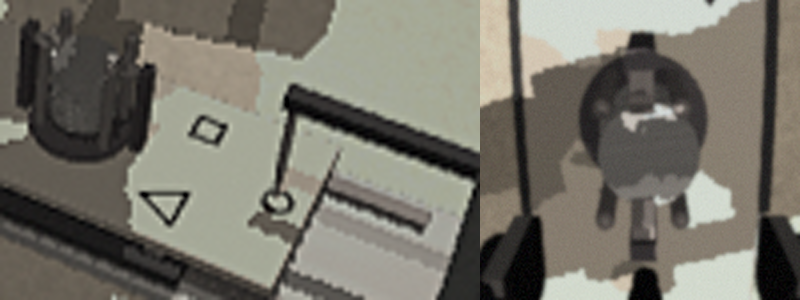

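Picture 15 shows the needle still over the ring at (277,203), and the disc lying under both catches at (648,160) in the right half. The force was lower than I reckoned for six discs, so I check the stack height with the shut fingertips.

Request:
step_arm:
  increments:
    - {"x": 0, "y": 0, "z": 0, "wx": 0, "wy": 0, "wz": 0, "gripper": 0}
    - {"x": 0, "y": 0, "z": 0, "wx": 0, "wy": 0, "wz": 0, "gripper": 0}
    - {"x": 0, "y": 0, "z": 0, "wx": 0, "wy": 0, "wz": 0, "gripper": 0}
    - {"x": 0, "y": 0, "z": 0, "wx": 0, "wy": 0, "wz": 0, "gripper": 0}
    - {"x": 0, "y": 0, "z": 2, "wx": 0, "wy": 0, "wz": 0, "gripper": 0}
    - {"x": 0, "y": 0, "z": 2, "wx": 0, "wy": 0, "wz": 0, "gripper": 0}
    - {"x": 0, "y": 0, "z": 2, "wx": 0, "wy": 0, "wz": 0, "gripper": 0}
    - {"x": 0, "y": 0, "z": 1.2, "wx": 0, "wy": 0, "wz": 0, "gripper": 0}
    - {"x": 0, "y": 0, "z": 0.4, "wx": 0, "wy": 0, "wz": 0, "gripper": 0}
    - {"x": 0, "y": 0, "z": 0, "wx": 0, "wy": 0, "wz": 0, "gripper": 0}
    - {"x": 0, "y": 0, "z": 0, "wx": 0, "wy": 0, "wz": 0, "gripper": 0}

```text
time_s: 54.15
position: [0.5733, 0.1625, 0.2835]
tool_rot: [[0.989, -0.147, 0.002], [-0.147, -0.989, 0.0], [0.002, -0.0, -1.0]]
ft_force: [-0.2, -0.6, 0.5]
grip_width: 0.0
```

Request:
step_arm:
  increments:
    - {"x": 0, "y": 0, "z": 0.2, "wx": 0, "wy": 0, "wz": 0, "gripper": 0}
    - {"x": 0, "y": 0, "z": 0, "wx": 0, "wy": 0, "wz": 0, "gripper": 0}
    - {"x": 0, "y": 0, "z": 0, "wx": 0, "wy": 0, "wz": 0, "gripper": 0}

```text
time_s: 54.45
position: [0.5732, 0.1625, 0.2815]
tool_rot: [[0.989, -0.147, 0.002], [-0.147, -0.989, 0.0], [0.002, -0.001, -1.0]]
ft_force: [0.6, 0.6, 5.7]
grip_width: 0.0
```

Request:
step_arm:
  increments:
    - {"x": 0, "y": 0, "z": 0.2, "wx": 0, "wy": 0, "wz": 0, "gripper": 0}
    - {"x": 0, "y": 0, "z": 0, "wx": 0, "wy": 0, "wz": 0, "gripper": 0}
    - {"x": 0, "y": 0, "z": 0, "wx": 0, "wy": 0, "wz": 0, "gripper": 0}

```text
time_s: 54.75
position: [0.5733, 0.1625, 0.2794]
tool_rot: [[0.989, -0.147, 0.002], [-0.147, -0.989, 0.0], [0.002, -0.001, -1.0]]
ft_force: [0.0, 1.0, 5.2]
grip_width: -0.0003
```

The tips meet the disc top at about z=0.109 with a soft spring, so the top disc is seated. I now check the number of discs from the stack's side in the scene view.

Request:
step_arm:
  increments:
    - {"x": 0, "y": 0, "z": -1, "wx": 0, "wy": 0, "wz": 0, "gripper": 0}
    - {"x": 0, "y": 0, "z": -3, "wx": 0, "wy": 0, "wz": 0, "gripper": 0}
    - {"x": 0, "y": 0, "z": -4, "wx": 0, "wy": 0, "wz": 0, "gripper": 0}
    - {"x": 0, "y": 0, "z": -4, "wx": 0, "wy": 0, "wz": 0, "gripper": 0}
    - {"x": 0, "y": 0, "z": 0, "wx": 0, "wy": 0, "wz": 0, "gripper": 0}

```text
time_s: 55.25
position: [0.5729, 0.1625, 0.4048]
tool_rot: [[0.989, -0.147, 0.01], [-0.147, -0.989, 0.001], [0.01, -0.002, -1.0]]
ft_force: [-0.2, -0.1, -0.4]
grip_width: -0.0003
```

```bash
python3 - <<'E'
from h import *
p,R=st(); s=cam('scene'); i0=cv2.imread('pics/scene0.png')
m1=np.array([.5732,.1622,0]); m0=m1+np.array([.5531-.5592,.138-.0685,0])
for n,im,m in(('before',i0,m0),('after',s['color'],m1)):
    print(n,[(int(z*1000),int(im[tuple(np.round(proj(s,m+X*.022+[0,0,z])).astype(int)[::-1])].mean())) for z in np.arange(.05,.13,.004)])
    u=proj(s,m+[0,0,.109]); print(u)
c=lambda im,u:cv2.resize(im[int(u[1])-28:int(u[1])+38,int(u[0])-26:int(u[0])+26],(390,495),interpolation=cv2.INTER_NEAREST)
cv2.imwrite('pics/stack.png',np.hstack([c(i0,proj(s,m0+[0,0,.1])),c(s['color'],proj(s,m1+[0,0,.1]))]))
E
```

```text
{'time_s': 55.25, 'position': [0.5729, 0.1625, 0.4048], 'ft_force': [-0.1827, -0.104, -0.3835], 'grip_width': -0.0003}
before [(50, 38), (54, 39), (58, 38), (62, 38), (66, 39), (70, 29), (74, 24), (78, 22), (82, 61), (86, 66), (90, 64), (94, 63), (98, 61), (102, 77), (106, 38), (110, 0), (114, 15), (118, 15), (122, 14), (126, 16)]
[383.7952444 243.6746473]
after [(50, 40), (54, 41), (58, 27), (62, 48), (66, 69), (70, 70), (74, 69), (78, 73), (82, 74), (86, 66), (90, 69), (94, 67), (98, 72), (102, 68), (106, 76), (110, 85), (114, 86), (118, 88), (122, 85), (126, 62)]
[356.13059342 238.12654955]
```

After loading, the stack side is grey from z≈0.062 to 0.110, where it was dark at 0.066–0.078 before. That is 48 mm, six discs. Next I measure the marks against the tip again from the earlier viewpoint.

Request:
step_arm:
  increments:
    - {"x": -2, "y": -1.72, "z": 0.9, "wx": 0, "wy": 0, "wz": 0, "gripper": 5}
    - {"x": -2, "y": -1.72, "z": 0.9, "wx": 0, "wy": 0, "wz": 0, "gripper": 5}
    - {"x": -2, "y": -1.72, "z": 0.9, "wx": 0, "wy": 0, "wz": 0, "gripper": 5}
    - {"x": -2, "y": -1.72, "z": 0.9, "wx": 0, "wy": 0, "wz": 0, "gripper": 5}
    - {"x": -2, "y": -1.72, "z": 0.9, "wx": 0, "wy": 0, "wz": 0, "gripper": 5}
    - {"x": 0, "y": 0, "z": 0, "wx": 0, "wy": 0, "wz": 0, "gripper": 5}
    - {"x": 0, "y": 0, "z": 0, "wx": 0, "wy": 0, "wz": 0, "gripper": 5}
    - {"x": 0, "y": 0, "z": 0, "wx": 0, "wy": 0, "wz": 0, "gripper": 5}

```text
time_s: 56.1
position: [0.4873, 0.2617, 0.3536]
tool_rot: [[0.989, -0.148, -0.0], [-0.148, -0.989, -0.0], [-0.0, 0.0, -1.0]]
ft_force: [0.8, 0.0, 0.1]
grip_width: 0.0502
```

```bash
cat > k.py <<'E'
from h import *
def holes(d,tip=(.591,.292)):
    g=cv2.cvtColor(d['color'],cv2.COLOR_BGR2GRAY); g=cv2.resize(g,None,fx=4,fy=4,interpolation=cv2.INTER_CUBIC); out=[]
    m=cv2.adaptiveThreshold(g,1,cv2.ADAPTIVE_THRESH_MEAN_C,cv2.THRESH_BINARY_INV,81,14)
    cs,h=cv2.findContours(m,cv2.RETR_CCOMP,cv2.CHAIN_APPROX_NONE)
    for c,hh in zip(cs,h[0]):
        if hh[3]<0 or cv2.contourArea(c)<800: continue
        P=np.array([onz(d,((q[0][0]+.5)/4-.5,(q[0][1]+.5)/4-.5),.046) for q in c[::2]]); A=cv2.contourArea(np.c_[P@X,P@Y].astype(np.float32))
        if not 8e-5<A<4e-4: continue
        (u,v),r=cv2.minEnclosingCircle(np.c_[P@X,P@Y].astype(np.float32)); M=cv2.moments(np.c_[P@X,P@Y].astype(np.float32).reshape(-1,1,2))
        out.append((M['m10']/M['m00'],M['m01']/M['m00'],A*1e6,(P@X).min(),(P@X).max(),(P@Y).min(),(P@Y).max()))
    return [o for o in out if np.hypot(o[0]-.541,o[1]-.377)<.15]
if __name__=='__main__':
    w=np.load('w5.npy',allow_pickle=True).item()
    t=onz(w,(420.6,146.2),.049); print('tip',(t@X).round(4),(t@Y).round(4)); f=onz(w,(420.,146.),.046); print('ring',f@X,f@Y)
    p,R=st(); d=cam('wrist'); np.save('k.npy',d,allow_pickle=True); save(d,'k_%d'%(env.observe()['time_s']*10))
    for n,q in(('w5',w),('now',d)):
        for o in holes(q): print(n,np.round(o,4))
E
python3 k.py
```

```text
tip 0.5405 0.3766
ring 0.5409742541676618 0.37648876724865704
{'time_s': 56.1, 'position': [0.4873, 0.2617, 0.3536], 'ft_force': [0.7615, 0.0453, 0.0814], 'grip_width': 0.0502}
w5 [  0.5067   0.3164 183.1102   0.4995   0.5138   0.3093   0.3234]
w5 [  0.577    0.3173 223.9465   0.5665   0.5869   0.3057   0.3243]
w5 [ 0.4682  0.3047 90.8754  0.4645  0.4719  0.2933  0.3138]
w5 [  0.5407   0.3769 129.7685   0.5346   0.5482   0.3696   0.3835]
now [  0.5055   0.3184 181.0674   0.4984   0.5125   0.3114   0.3252]
now [  0.5759   0.3193 216.8938   0.5651   0.5861   0.3081   0.326 ]
now [  0.5398   0.379  132.1225   0.5333   0.5472   0.3715   0.3856]
```

The carrier drifted by (−1,+2) mm during loading. From here to the square it is X +3.50 cm, Y +5.82 cm, and from square to triangle X −7.04 cm, Y −0.09 cm. Now go to the knob at about (0.5585,0.0706).

Request:
step_arm:
  increments:
    - {"x": 1.64, "y": 2.98, "z": 0, "wx": 0, "wy": 0, "wz": 0, "gripper": 5}
    - {"x": 1.64, "y": 2.98, "z": 0, "wx": 0, "wy": 0, "wz": 0, "gripper": 5}
    - {"x": 1.64, "y": 2.98, "z": 0, "wx": 0, "wy": 0, "wz": 0, "gripper": 5}
    - {"x": 1.64, "y": 2.98, "z": 0, "wx": 0, "wy": 0, "wz": 0, "gripper": 5}
    - {"x": 1.64, "y": 2.98, "z": 0, "wx": 0, "wy": 0, "wz": 0, "gripper": 5}
    - {"x": 1.64, "y": 2.98, "z": 0, "wx": 0, "wy": 0, "wz": 0, "gripper": 5}
    - {"x": 0, "y": 0, "z": 0, "wx": 0, "wy": 0, "wz": 0, "gripper": 5}
    - {"x": 0, "y": 0, "z": 0, "wx": 0, "wy": 0, "wz": 0, "gripper": 5}

```text
time_s: 56.95
position: [0.558, 0.0699, 0.3536]
tool_rot: [[0.989, -0.15, -0.0], [-0.15, -0.989, 0.0], [-0.0, -0.0, -1.0]]
ft_force: [0.2, -1.1, 0.3]
grip_width: 0.05
```

```bash
python3 -c "
from h import *
p,R=st(); print(go(p,[.5585,.0706,.2355]))"
```

```text
{'time_s': 56.95, 'position': [0.558, 0.0699, 0.3536], 'ft_force': [0.1691, -1.0841, 0.3164], 'grip_width': 0.05}
[ 0.04 -0.08 11.81]
```

Request:
step_arm:
  increments:
    - {"x": 0.04, "y": -0.08, "z": 2.4, "wx": 0, "wy": 0, "wz": 0, "gripper": 5}
    - {"x": 0, "y": 0, "z": 2.4, "wx": 0, "wy": 0, "wz": 0, "gripper": 5}
    - {"x": 0, "y": 0, "z": 2.4, "wx": 0, "wy": 0, "wz": 0, "gripper": 5}
    - {"x": 0, "y": 0, "z": 2.4, "wx": 0, "wy": 0, "wz": 0, "gripper": 5}
    - {"x": 0, "y": 0, "z": 2.2, "wx": 0, "wy": 0, "wz": 0, "gripper": 5}
    - {"x": 0, "y": 0, "z": 0, "wx": 0, "wy": 0, "wz": 0, "gripper": 1.5}
    - {"x": 0, "y": 0, "z": 0, "wx": 0, "wy": 0, "wz": 0, "gripper": 1.5}
    - {"x": 0, "y": 0, "z": 0, "wx": 0, "wy": 0, "wz": 0, "gripper": 1.5}
    - {"x": 0, "y": 0, "z": 0, "wx": 0, "wy": 0, "wz": 0, "gripper": 1.5}
    - {"x": 0, "y": 0, "z": 0, "wx": 0, "wy": 0, "wz": 0, "gripper": 1.5}
    - {"x": 0, "y": 0, "z": 0, "wx": 0, "wy": 0, "wz": 0, "gripper": 1.5}

```text
time_s: 58.05
position: [0.5584, 0.0718, 0.2366]
tool_rot: [[0.989, -0.147, 0.001], [-0.147, -0.989, 0.0], [0.001, -0.0, -1.0]]
ft_force: [-0.9, 2.4, 4.8]
grip_width: 0.0182
```

```bash
python3 -c "
from h import *
p,R=st(); print(p@X,p@Y,np.array([.5592,.0685,0])@X)"
```

```text
{'time_s': 58.05, 'position': [0.5584, 0.0718, 0.2366], 'ft_force': [-0.8804, 2.4063, 4.8437], 'grip_width': 0.0182}
0.5416325477896158 0.15352372601508818 0.5429327261296055
```

Request:
step_arm:
  increments:
    - {"x": 0.44, "y": -0.73, "z": 0, "wx": 0, "wy": 0, "wz": 0, "gripper": 1.5}
    - {"x": 0.44, "y": -0.73, "z": 0, "wx": 0, "wy": 0, "wz": 0, "gripper": 1.5}
    - {"x": 0.44, "y": -0.73, "z": 0, "wx": 0, "wy": 0, "wz": 0, "gripper": 1.5}
    - {"x": 0.44, "y": -0.73, "z": 0, "wx": 0, "wy": 0, "wz": 0, "gripper": 1.5}
    - {"x": 0.44, "y": -0.73, "z": 0, "wx": 0, "wy": 0, "wz": 0, "gripper": 1.5}
    - {"x": 0.44, "y": -0.73, "z": 0, "wx": 0, "wy": 0, "wz": 0, "gripper": 1.5}
    - {"x": 0.44, "y": -0.73, "z": 0, "wx": 0, "wy": 0, "wz": 0, "gripper": 1.5}
    - {"x": 0.44, "y": -0.73, "z": 0, "wx": 0, "wy": 0, "wz": 0, "gripper": 1.5}
    - {"x": 0, "y": 0, "z": 0, "wx": 0, "wy": 0, "wz": 0, "gripper": 1.5}
    - {"x": 0, "y": 0, "z": 0, "wx": 0, "wy": 0, "wz": 0, "gripper": 1.5}

```text
time_s: 59.05
position: [0.6022, 0.1243, 0.2366]
tool_rot: [[0.989, -0.147, 0.003], [-0.147, -0.989, 0.0], [0.003, -0.001, -1.0]]
ft_force: [2.5, 2.1, 5.5]
grip_width: 0.0182
```

Request:
step_arm:
  increments:
    - {"x": 0, "y": 0, "z": 0, "wx": 0, "wy": 0, "wz": 0, "gripper": 5}
    - {"x": 0, "y": 0, "z": 0, "wx": 0, "wy": 0, "wz": 0, "gripper": 5}
    - {"x": 0, "y": 0, "z": 0, "wx": 0, "wy": 0, "wz": 0, "gripper": 5}
    - {"x": 0, "y": 0, "z": -3, "wx": 0, "wy": 0, "wz": 0, "gripper": 5}
    - {"x": 0, "y": 0, "z": -3, "wx": 0, "wy": 0, "wz": 0, "gripper": 5}
    - {"x": 0, "y": 0, "z": -3, "wx": 0, "wy": 0, "wz": 0, "gripper": 5}
    - {"x": 0, "y": 0, "z": -3, "wx": 0, "wy": 0, "wz": 0, "gripper": 5}
    - {"x": -2.7, "y": -2.5, "z": 0, "wx": 0, "wy": 0, "wz": 0, "gripper": 5}
    - {"x": -2.7, "y": -2.5, "z": 0, "wx": 0, "wy": 0, "wz": 0, "gripper": 5}
    - {"x": -2.7, "y": -2.5, "z": 0, "wx": 0, "wy": 0, "wz": 0, "gripper": 5}
    - {"x": -2.7, "y": -2.5, "z": 0, "wx": 0, "wy": 0, "wz": 0, "gripper": 5}
    - {"x": -2.7, "y": -2.5, "z": 0, "wx": 0, "wy": 0, "wz": 0, "gripper": 5}
    - {"x": 0, "y": 0, "z": 0, "wx": 0, "wy": 0, "wz": 0, "gripper": 5}
    - {"x": 0, "y": 0, "z": 0, "wx": 0, "wy": 0, "wz": 0, "gripper": 5}
    - {"x": 0, "y": 0, "z": 0, "wx": 0, "wy": 0, "wz": 0, "gripper": 5}

```text
time_s: 60.55
position: [0.4873, 0.267, 0.3556]
tool_rot: [[0.989, -0.148, -0.0], [-0.148, -0.989, -0.0], [0.0, 0.0, -1.0]]
ft_force: [0.2, 0.9, -0.6]
grip_width: 0.0503
```

```bash
python3 k.py | grep -v w5; python3 - <<'E'
from h import *
d=np.load('k.npy',allow_pickle=True).item(); u=proj(d,[.5905,.2922,.049]).round().astype(int); print(u)
# dark needle inside the square hole: print small gray patch
g=cv2.cvtColor(d['color'],cv2.COLOR_BGR2GRAY); print(g[u[1]-9:u[1]+12,u[0]-10:u[0]+14])
E
```

```text
tip 0.5405 0.3766
ring 0.5409742541676618 0.37648876724865704
{'time_s': 60.55, 'position': [0.4873, 0.267, 0.3556], 'ft_force': [0.1599, 0.9396, -0.6452], 'grip_width': 0.0503}
now [  0.6107   0.3771 249.9175   0.6008   0.622    0.365    0.3846]
now [  0.5409   0.3768 172.6589   0.5339   0.5488   0.3692   0.3839]
now [ 0.5723  0.4369 88.0957  0.5681  0.5759  0.4296  0.4441]
[422 151]
[[ 56  35  37  45  43  48  44  41  38  34  34  35  36  40  47  42  49  54
   95 147 174 157 135 138]
 [ 57  37  59  77  82  86  86  79  76  73  76  70  66  79  91 102  81  58
   84 141 176 156 142 135]
 [ 47  44  77 105 120 125 124 121 121 118 116 117 113 122 139 148 117  74
   82 142 174 160 139 136]
 [ 48  48  89 124 141 137 140 137 136 137 134 137 133 141 157 157 127  79
   77 143 175 159 141 138]
 [ 36  46  92 127 138 141 141 142 138 139 139 141 139 142 140 137 105  64
   72 128 166 154 139 134]
 [ 40  41  86 123 134 139 137 138 137 135 136 140 138 137 134 120  94  51
   64 107 138 139 137 138]
 [ 34  32  75 106 124 134 139 136 138 135 135 135 138 143 137 118  85  48
   55  96 127 138 139 135]
 [ 37
[... 709 characters left out ...]
54  98 130 135 133 137 135 133 135 136 136 130 128 108  85  57  42
   41  39  38  44  40  40]
 [ 42  51  86 117 123 125 125 126 121 123 119 121 121 119 116  95  64  36
   38  41  44  40  38  42]
 [ 32  40  67  83  88  90  95  96  93  88  86  83  90  84  92  77  52  34
   47  64  70  60  53  50]
 [ 34  21  41  46  49  48  50  51  52  49  44  43  47  48  49  43  29  37
   62  91 102 102  99  92]
 [ 53  40  41  40  38  37  37  36  41  37  38  41  47  43  49  44  42  44
   78 110 130 131 145 156]
 [ 88  80  78  78  74  77  72  72  73  73  75  79  85  80  79  78  74  82
  105 124 134 147 178 199]
 [118 115 115 116 115 114 112 114 107 112 110 112 114 116 111 112 115 118
  124 132 138 150 188 211]]
```

Square centre (0.5409,0.3768) against tip (0.5405,0.3766) in slide axes, and it has stood more than 1 s released. Now back to the knob for the triangle.

Request:
step_arm:
  increments:
    - {"x": 2.7, "y": 2.5, "z": 0, "wx": 0, "wy": 0, "wz": 0, "gripper": 5}
    - {"x": 2.7, "y": 2.5, "z": 0, "wx": 0, "wy": 0, "wz": 0, "gripper": 5}
    - {"x": 2.7, "y": 2.5, "z": 0, "wx": 0, "wy": 0, "wz": 0, "gripper": 5}
    - {"x": 2.7, "y": 2.5, "z": 0, "wx": 0, "wy": 0, "wz": 0, "gripper": 5}
    - {"x": 2.7, "y": 2.5, "z": 0, "wx": 0, "wy": 0, "wz": 0, "gripper": 5}
    - {"x": 0, "y": 0, "z": 0, "wx": 0, "wy": 0, "wz": 0, "gripper": 5}
    - {"x": 0, "y": 0, "z": 0, "wx": 0, "wy": 0, "wz": 0, "gripper": 5}

```text
time_s: 61.3
position: [0.6023, 0.1227, 0.3552]
tool_rot: [[0.989, -0.15, -0.001], [-0.15, -0.989, 0.0], [-0.001, 0.0, -1.0]]
ft_force: [0.3, 1.2, -0.3]
grip_width: 0.05
```

```bash
python3 -c "
from h import *
p,R=st(); print(go(p,[.6022,.1243,.2366]))"
```

```text
{'time_s': 61.3, 'position': [0.6023, 0.1227, 0.3552], 'ft_force': [0.327, 1.179, -0.345], 'grip_width': 0.05}
[-0.02 -0.15 11.86]
```

Request:
step_arm:
  increments:
    - {"x": -0.02, "y": -0.1, "z": 2.4, "wx": 0, "wy": 0, "wz": 0, "gripper": 5}
    - {"x": 0, "y": 0, "z": 2.4, "wx": 0, "wy": 0, "wz": 0, "gripper": 5}
    - {"x": 0, "y": 0, "z": 2.4, "wx": 0, "wy": 0, "wz": 0, "gripper": 5}
    - {"x": 0, "y": 0, "z": 2.4, "wx": 0, "wy": 0, "wz": 0, "gripper": 5}
    - {"x": 0, "y": 0, "z": 2.3, "wx": 0, "wy": 0, "wz": 0, "gripper": 5}
    - {"x": 0, "y": 0, "z": 0, "wx": 0, "wy": 0, "wz": 0, "gripper": 1.5}
    - {"x": 0, "y": 0, "z": 0, "wx": 0, "wy": 0, "wz": 0, "gripper": 1.5}
    - {"x": 0, "y": 0, "z": 0, "wx": 0, "wy": 0, "wz": 0, "gripper": 1.5}
    - {"x": 0, "y": 0, "z": 0, "wx": 0, "wy": 0, "wz": 0, "gripper": 1.5}
    - {"x": 0, "y": 0, "z": 0, "wx": 0, "wy": 0, "wz": 0, "gripper": 1.5}
    - {"x": 0, "y": 0, "z": 0, "wx": 0, "wy": 0, "wz": 0, "gripper": 1.5}

```text
time_s: 62.4
position: [0.6017, 0.1254, 0.2377]
tool_rot: [[0.989, -0.147, 0.002], [-0.147, -0.989, 0.0], [0.001, -0.001, -1.0]]
ft_force: [-1.0, 1.8, 2.9]
grip_width: 0.0181
```

Request:
step_arm:
  increments:
    - {"x": -0.7, "y": 0.01, "z": 0, "wx": 0, "wy": 0, "wz": 0, "gripper": 1.5}
    - {"x": -0.7, "y": 0.01, "z": 0, "wx": 0, "wy": 0, "wz": 0, "gripper": 1.5}
    - {"x": -0.7, "y": 0.01, "z": 0, "wx": 0, "wy": 0, "wz": 0, "gripper": 1.5}
    - {"x": -0.7, "y": 0.01, "z": 0, "wx": 0, "wy": 0, "wz": 0, "gripper": 1.5}
    - {"x": -0.7, "y": 0.01, "z": 0, "wx": 0, "wy": 0, "wz": 0, "gripper": 1.5}
    - {"x": -0.7, "y": 0.01, "z": 0, "wx": 0, "wy": 0, "wz": 0, "gripper": 1.5}
    - {"x": -0.7, "y": 0.01, "z": 0, "wx": 0, "wy": 0, "wz": 0, "gripper": 1.5}
    - {"x": -0.7, "y": 0.01, "z": 0, "wx": 0, "wy": 0, "wz": 0, "gripper": 1.5}
    - {"x": -0.7, "y": 0, "z": 0, "wx": 0, "wy": 0, "wz": 0, "gripper": 1.5}
    - {"x": -0.7, "y": 0, "z": 0, "wx": 0, "wy": 0, "wz": 0, "gripper": 1.5}
    - {"x": 0, "y": 0, "z": 0, "wx": 0, "wy": 0, "wz": 0, "gripper": 1.5}
    - {"x": 0, "y": 0, "z": 0, "wx": 0, "wy": 0, "wz": 0, "gripper": 1.5}

```text
time_s: 63.6
position: [0.5314, 0.1349, 0.2376]
tool_rot: [[0.989, -0.147, -0.001], [-0.147, -0.989, -0.0], [-0.001, 0.0, -1.0]]
ft_force: [-1.2, 1.3, 10.9]
grip_width: 0.0181
```

Request:
step_arm:
  increments:
    - {"x": 0, "y": 0, "z": 0, "wx": 0, "wy": 0, "wz": 0, "gripper": 5}
    - {"x": 0, "y": 0, "z": 0, "wx": 0, "wy": 0, "wz": 0, "gripper": 5}
    - {"x": 0, "y": 0, "z": 0, "wx": 0, "wy": 0, "wz": 0, "gripper": 5}
    - {"x": 0, "y": 0, "z": -3, "wx": 0, "wy": 0, "wz": 0, "gripper": 5}
    - {"x": 0, "y": 0, "z": -3, "wx": 0, "wy": 0, "wz": 0, "gripper": 5}
    - {"x": 0, "y": 0, "z": -3, "wx": 0, "wy": 0, "wz": 0, "gripper": 5}
    - {"x": 0, "y": 0, "z": -3, "wx": 0, "wy": 0, "wz": 0, "gripper": 5}
    - {"x": -1.3, "y": -2.5, "z": 0, "wx": 0, "wy": 0, "wz": 0, "gripper": 5}
    - {"x": -1.3, "y": -2.5, "z": 0, "wx": 0, "wy": 0, "wz": 0, "gripper": 5}
    - {"x": -1.3, "y": -2.5, "z": 0, "wx": 0, "wy": 0, "wz": 0, "gripper": 5}
    - {"x": -1.3, "y": -2.5, "z": 0, "wx": 0, "wy": 0, "wz": 0, "gripper": 5}
    - {"x": -1.3, "y": -2.5, "z": 0, "wx": 0, "wy": 0, "wz": 0, "gripper": 5}
    - {"x": 0, "y": 0, "z": 0, "wx": 0, "wy": 0, "wz": 0, "gripper": 5}
    - {"x": 0, "y": 0, "z": 0, "wx": 0, "wy": 0, "wz": 0, "gripper": 5}
    - {"x": 0, "y": 0, "z": 0, "wx": 0, "wy": 0, "wz": 0, "gripper": 5}

```text
time_s: 65.1
position: [0.4868, 0.2673, 0.3565]
tool_rot: [[0.989, -0.148, -0.0], [-0.148, -0.989, -0.0], [-0.0, 0.0, -1.0]]
ft_force: [0.4, -0.2, -0.4]
grip_width: 0.0503
```

```bash
python3 k.py | grep -v w5; python3 - <<'E'
from h import *
d=np.load('k.npy',allow_pickle=True).item(); u=proj(d,[.5905,.2922,.049]).round().astype(int); print(u)
a=cv2.resize(d['color'][u[1]-40:u[1]+40,u[0]-40:u[0]+40],(500,500),interpolation=cv2.INTER_CUBIC)
s=cam('scene')['color'][225:300,330:410]; b=cv2.resize(s,(300,281),interpolation=cv2.INTER_CUBIC); b=cv2.copyMakeBorder(b,0,219,0,0,0)
cv2.imwrite('pics/fin.png',np.hstack([a,b]))
E
```

```text
tip 0.5405 0.3766
ring 0.5409742541676618 0.37648876724865704
{'time_s': 65.1, 'position': [0.4868, 0.2673, 0.3565], 'ft_force': [0.4067, -0.1565, -0.3705], 'grip_width': 0.0503}
now [  0.469    0.3755 179.417    0.462    0.4762   0.3684   0.3826]
now [  0.5036   0.4355 144.2753   0.4967   0.5102   0.4286   0.4423]
now [  0.5393   0.376  237.6132   0.5278   0.5511   0.3634   0.3838]
[422 151]
```

View pics/fin.png

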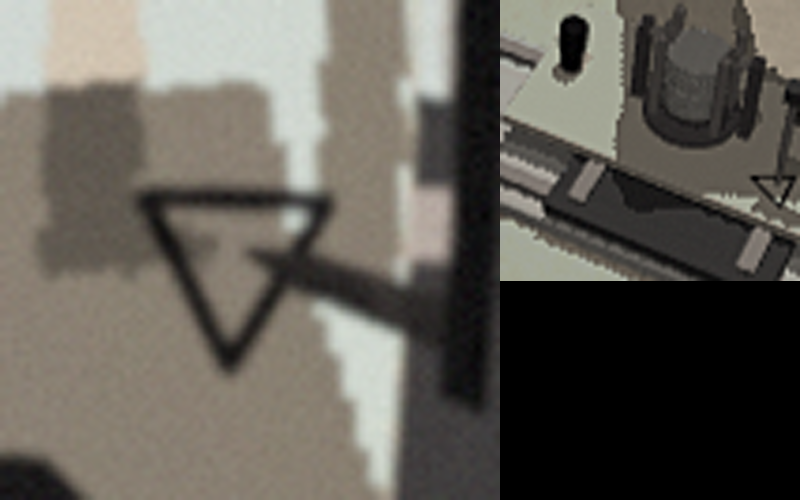

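The final view (picture 16) shows the triangle with corners (145,198), (330,203), (228,370), so its centre is about (234,257). The needle tip is at (251,253), inside but slightly to the right. I'll work out the offset.

```bash
python3 - <<'E'
from h import *
d=np.load('k.npy',allow_pickle=True).item(); u=np.array([422,151])
f=lambda c,z:onz(d,(u[0]-40+(c[0]+.5)/6.25-.5,u[1]-40+(c[1]+.5)/6.25-.5),z)
xy=lambda p:np.round([p@X,p@Y],4)
print('tip',[xy(f(c,.049)) for c in((251,253),(246,250))]); V=[f(c,.046) for c in((145,198),(330,203),(228,370))]; print('tri',xy(np.mean(V,0)),[np.linalg.norm(V[i]-V[i-1]).round(4) for i in range(3)])
g=cv2.cvtColor(d['color'],cv2.COLOR_BGR2GRAY); print(g[144:158,410:434])
E
```

```text
tip [array([0.5407, 0.3765]), array([0.5399, 0.3769])]
tri [0.5393 0.3755] [np.float64(0.0296), np.float64(0.0298), np.float64(0.0302)]
[[ 92  90  89  92  88  84  83  83  77  81  76  76  74  74  77  81  89 116
  130 128 110  73  42  29]
 [115 114 113 118 120 114 116 117 113 112 110 110 111 103 110 110 123 154
  176 174 143  96  47  39]
 [110 112 115 124 128 127 127 129 127 122 123 122 122 125 123 129 135 170
  192 187 149  97  46  56]
 [ 91 102 108 119 125 125 127 126 132 131 129 130 132 128 127 129 138 163
  176 165 119  70  46  76]
 [ 70  87  97 110 106 111 116 123 129 128 127 128 128 125 128 125 134 138
  135 111  74  42  53  91]
 [ 51  77  85  92  95  96 105 123 128 127 124 122 122 118 118 120 123 124
  103  70  39  44  83 111]
 [ 33  64  81  90  90  96 100 122 128 129 119 110  99  98 103  99 104 102
   81  46  34  54  94 113]
 [ 28  54  72  85  97 102 113 125 126 129 115  95  72  65  63  67  70  68
   54  39  37  60  83  99]
 [ 27  44  74  91 100 109 118 127 128 129 118 106  87  62  52  45  45  43
   48  38  40  43  61  67]
 [ 30  40  69  97 106 117 124 129 130 128 125 123 106  89  67  47  38  38
   37  39  39  38  44  50]
 [ 47  35  58  90 110 120 126 131 127 131 130 129 123 114  89  62  40  33
   35  36  39  41  39  40]
 [ 61  35  45  75 111 125 129 127 129 132 126 129 127 121 103  61  35  31
   40  39  38  34  41  38]
 [ 85  46  31  63  97 123 126 129 126 130 131 131 129 118  89  59  36  44
   53  46  45  33  35  33]
 [102  61  38  44  84 117 126 129 129 128 129 127 123 100  70  38  35  61
   84  79  63  56  52  44]]
```

The triangle centre is (0.5393–0.5397, 0.3755–0.376) and the tip (0.5405, 0.3766), so about 1 mm apart. Re-gripping could disturb it by as much, so I leave it. One check of the bystanders, then hand in.

```bash
python3 - <<'E'
from h import *
st(); a=cv2.imread('pics/scene0.png'); b=cam('scene')['color']
for n,(x0,y0,x1,y1) in dict(bottle=(215,218,250,280),probe=(160,230,205,268),clip=(231,205,243,220),block=(198,197,214,212),pot=(214,138,242,168),red_purple=(250,157,277,184),pink=(290,213,312,230),driver=(460,200,485,256)).items():
    A=cv2.GaussianBlur(a[y0-6:y1+6,x0-6:x1+6],(3,3),0);T=cv2.cvtColor(b[y0:y1,x0:x1],cv2.COLOR_BGR2GRAY); r=cv2.matchTemplate(cv2.cvtColor(A,cv2.COLOR_BGR2GRAY),T,cv2.TM_CCOEFF_NORMED); _,v,_,l=cv2.minMaxLoc(r); print(n,round(v,2),np.array(l)-6)
env.close_job(); print('closed')
E
```

```text
{'time_s': 65.2, 'position': [0.4869, 0.2671, 0.3566], 'ft_force': [0.1542, -0.518, 0.1145], 'grip_width': 0.05}
bottle 0.9 [0 0]
probe 0.99 [0 0]
clip 0.92 [0 0]
block 0.96 [0 0]
pot 0.85 [0 0]
red_purple 0.93 [0 0]
pink 0.96 [0 0]
driver 0.98 [0 0]
the job is handed in; nothing more can be done
closed
```

The job is done and handed in at about 65 s. The carrier stood at the ring, all six discs went into the magazine, and then I stepped it to the square and left it at the triangle.

- **Pointer positions:** the tip was within about 1 mm of the middle at the ring and at the square, and the carrier stood more than 1 s released at each. At the triangle the tip is about 1 to 1.5 mm off the middle. I left it, because gripping the knob again could have shifted the carrier by as much.
- **Discs:** shut fingertips met the top disc at about 109 mm, level with the catches. The stack's side shows grey over about 48 mm, which is six discs.
- **Disagreement:** the spring pushed back with only about 5 N, where I reckoned about 7 N for six discs.
- **Drift:** loading nudged the carrier about 2 mm from the ring. I measured this and corrected for it before stepping to the square.
- **Bystanders:** the bottle, probe, clip, gauge block, pot, screwdriver and coloured look-alikes matched their starting places in the scene view. The robot was clear of everything at hand-in.

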